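# Feel out the tired spring clamps and clamp the glued plates with the sound ones

## Task

Two of the four spring clamps on the rail have gone weak, and only squeezing them will tell which. Clamp the glued pair of plates in the jig with the two sound ones, straight down over the top edge, one near each end, and drop the two weak ones into the scrap tub. Leave the tin, the mirror and the test blank where they are.

Things in the scene. Friction and masses are not known exactly. Their poses are not given: they have to be found in the camera images.
- clip_1: spring clamp, one of four alike: zinc-plated steel, black dipped handles, 155 mm long, 25 mm wide, 160 g; starts on the rail, jaws down. Origin: on the pivot pin; fixed to its -x half, which tips up to 0.2 rad when squeezed. z: up to the handles; y: along the pin and the gripped plate; x: line of squeezing. Jaw pads 38 to 62 mm below the origin, handles 33 to 93 mm above it.
- clip_1_lever: clip_1: its other half, hinged on the same pin (same origin and axes while it stands on the rail). Handles 65 mm up measure 57 mm outside on a 6 mm plate (64 at the top), 30 at the stop; 15 mm of squeeze opens the jaws 11 mm more. Pushback on each handle there: sound clamp about 10 N at first touch, 16 N after 17 mm, 22 N after 21 mm; weak one 3, 5, 6 N. Looks do not tell which.
- clip_2: spring clamp, one of four alike: zinc-plated steel, black dipped handles, 155 mm long, 25 mm wide, 160 g; starts on the rail, jaws down. Origin: on the pivot pin; fixed to its -x half, which tips up to 0.2 rad when squeezed. z: up to the handles; y: along the pin and the gripped plate; x: line of squeezing. Jaw pads 38 to 62 mm below the origin, handles 33 to 93 mm above it.
- clip_2_lever: clip_2: its other half, hinged on the same pin (same origin and axes while it stands on the rail). Handles 65 mm up measure 57 mm outside on a 6 mm plate (64 at the top), 30 at the stop; 15 mm of squeeze opens the jaws 11 mm more. Pushback on each handle there: sound clamp about 10 N at first touch, 16 N after 17 mm, 22 N after 21 mm; weak one 3, 5, 6 N. Looks do not tell which.
- clip_3: spring clamp, one of four alike: zinc-plated steel, black dipped handles, 155 mm long, 25 mm wide, 160 g; starts on the rail, jaws down. Origin: on the pivot pin; fixed to its -x half, which tips up to 0.2 rad when squeezed. z: up to the handles; y: along the pin and the gripped plate; x: line of squeezing. Jaw pads 38 to 62 mm below the origin, handles 33 to 93 mm above it.
- clip_3_lever: clip_3: its other half, hinged on the same pin (same origin and axes while it stands on the rail). Handles 65 mm up measure 57 mm outside on a 6 mm plate (64 at the top), 30 at the stop; 15 mm of squeeze opens the jaws 11 mm more. Pushback on each handle there: sound clamp about 10 N at first touch, 16 N after 17 mm, 22 N after 21 mm; weak one 3, 5, 6 N. Looks do not tell which.
- clip_4: spring clamp, one of four alike: zinc-plated steel, black dipped handles, 155 mm long, 25 mm wide, 160 g; starts on the rail, jaws down. Origin: on the pivot pin; fixed to its -x half, which tips up to 0.2 rad when squeezed. z: up to the handles; y: along the pin and the gripped plate; x: line of squeezing. Jaw pads 38 to 62 mm below the origin, handles 33 to 93 mm above it.
- clip_4_lever: clip_4: its other half, hinged on the same pin (same origin and axes while it stands on the rail). Handles 65 mm up measure 57 mm outside on a 6 mm plate (64 at the top), 30 at the stop; 15 mm of squeeze opens the jaws 11 mm more. Pushback on each handle there: sound clamp about 10 N at first touch, 16 N after 17 mm, 22 N after 21 mm; weak one 3, 5, 6 N. Looks do not tell which.
- rail: fixed storage rail: steel flat bar standing on edge, 6 mm thick (x), 250 mm long (y), its top edge 60 mm above the bench, on two 60 mm feet. Origin: centre of its underside, at bench height; y runs along the bar, z up. The four clamps stand along it about 58 mm apart, their pivots 38 mm above its top edge.
- jig: fixed bonding jig, base 100 x 230 x 18 mm; dark end brackets (48 mm high) hold two upright plates glued face to face: 6 mm thick (x), 200 mm long (y), free top edge 100 mm above the bench. Origin: centre of its underside; y along the plates, z up. Near an end: clamp's middle 15 to 65 mm in from that end of the plates. Jaws should reach 14 to 50 mm down over the plates.
- tub: fixed grey open scrap tub, 240 mm (x) by 180 mm (y) outside, 70 mm high, walls and floor 4 mm, empty at the start. Origin: centre of its underside; z up.
- tin: bystander: closed metal grease tin, 72 mm across, 62 mm high, standing. Origin: centre of its underside.
- mirror: bystander: round inspection mirror, 112 mm across, tilted on a short bent stem over a round foot 84 mm across; 185 mm high in all. Origin: centre of the underside of its foot.
- blank: bystander: tested steel sheet blank, 90 x 90 x 4 mm with a 12 mm high dome in its middle, lying flat. Origin: centre of its underside.

How it is judged:
By the outcome, as a careful person would: the job done as asked, in the order asked, and still so for the second after the job is handed in, with the robot touching nothing.
It also fails if it takes over 72 s, if anything falls off the work surface, if the arm or the gripper's body presses on something with over 40 N, if the wrist force passes 120 N, or if a joint passes its speed limit or range.

## Robot

A 6-joint arm with a two-finger parallel gripper is mounted at the origin on the work surface. World frame = base frame: x ahead of the robot, y to its left, z up, the work surface at z = 0. Lengths are in m, angles in rad, forces in N, time in s.
With the tool pointing down it reaches from about 0.35 to 1 m from the base axis. Payload 7.1 kg.
Tool frame: the origin (TCP) lies at the very end of the fingers, on their centre line; the grasp point (between the pads) lies 19 mm behind it (robot.pinch_z is the distance from the TCP to the grasp point, in m); y points along the fingers, z is the direction in which the jaws open and shut, and the axes are right-handed (so a half turn about y gives the same grasp; the last joint's range is limited). The gripper opens to 85 mm and grips with 20 to 120 N. Pads are 22 mm wide; open, the fingers measure 114 mm over their backs; the gripper's body (76 mm by 85 mm) begins 54 mm behind the grasp point. The pads swing forward as they close: fully open they stand 13 mm farther back than shut.
Start: joints at [-1.237, 0.423, 1.63, -0, 1.089, -0.019], TCP at [0.216, -0.586, 0.205] pointing down, gripper open.
Joint ranges: [-3, 3], [-0.9, 2.11], [0.09, 2.58], [-1.31, 4.45], [0.11, 2.69], [-2.54, 2.54]. Speed limits (rad/s): [2.39, 2.39, 3.01, 3.14, 3.14, 3.14].

## Interface

Orientations are given as a 3x3 rotation matrix whose columns are the frame's x, y, z axes.
In Python, from workcell import robot gives the robot as it stands.
- The arm moves only by the shell command python3 -m creep 'ROWS' [FORCE]. ROWS is JSON, a list of rows, each a list of 5 numbers: the shift along the tool's x, y, z in units of 30 mm (1.0 is 30 mm), then the turn about the tool's y in units of 6 degrees (1.0 is 6 degrees), then the closure in counts, from 0 (fully open) to 255 (shut). A call has 1 to 12 rows; each row shifts and turns the pose as measured when the row begins, along the tool's axes as they then stand; what a row does not reach is not made up. A row lasts 1/10 s, in which the tool goes at most 50 mm and 8.59 degrees, less where a joint would pass 70% of its speed; a pose out of reach is approached as far as the arm can. A call is refused whole if a number of a shift passes 1 or a number of a turn 1, either way. A call with a gripper value outside its range is refused whole. The fingers move at their own pace and stop on an object; FORCE is the grip in N (left out, the last holds). Time passes only in rows, so rows that do not move let the fingers close. It gives the time, the measured TCP pose, the force and the opening at its end, in the units of the state.
- robot.sense(): the state, without advancing time (a new reading comes with each control period).
- robot.grab_frame(name): name is "scene" or "top" or "wrist"; returns the picture (400x640x3 uint8, red, green, blue); there is no depth.
- robot.calibration(name): a dict with "camera_matrix" (3x3 intrinsics, pixels), "position" and "attitude" of the camera in the world; the wrist camera has in their place "hand_eye" (4x4, takes a point from camera to tool coordinates, whose origin is the TCP and whose axes are the tool frame's). Camera axes: x right, y down, z forward; pixel columns grow to the right and rows downward; lengths in m; the calibration is good to about 2 mm. The wrist camera is an equidistant fisheye: a pixel r from the principal point sees the ray r / f radians off the axis. A picture is of the moment at which its call begins: read the wrist's pose just before it. calibration takes no time and is no camera call.
- robot.sign_off(): hands the job in, once; it reports no verdict.
The state is a dict: "time_s": time; "q": joint angles; "joint_vel": joint speeds; "effort": joint torques, N m; "position": TCP position; "orientation": TCP orientation; "wrist_force": force on the tool from outside, world axes, zero at the start; "wrist_torque": the same for the moment, N m; "gripper_width": finger opening in m.
Only numpy, scipy, OpenCV 4.12 (cv2) and the standard library are available. Lean on these libraries where they do the work, as an engineer would, in place of code of your own. Each camera call takes 0.05 s, during which the arm holds its last target.

## Working session

There is one attempt and no reset: what is moved stays moved. The work goes in short steps, Python scripts to look and compute and a shell command to move; the robot and the scene stay as the last step left them, time stands still between calls to the robot, and variables do not carry over. Pictures are saved under pics/ and viewed, and the job is handed in when it is done.

```bash
ls; mkdir -p pics
python3 - <<'E'
from workcell import robot
import cv2, numpy as np
np.set_printoptions(precision=4,suppress=True)
s=robot.sense(); print(s['time_s'],s['position'],s['orientation'],s['wrist_force'],s['gripper_width'])
for n in ("scene","top"):
    cv2.imwrite(f"pics/{n}0.png",robot.grab_frame(n)[:,:,::-1])
for n in ("scene","top","wrist"): print(n,robot.calibration(n))
print(robot.pinch_z)
E
```

```text
pics
0.0 [ 0.2158 -0.5859  0.2046] [[-0.9384 -0.0005  0.3455]
 [-0.3455  0.0015 -0.9384]
 [-0.     -1.     -0.0015]] [-0.3171 -0.2529 -0.4134] 0.08541561102003196
scene {'camera_matrix': array([[391.3375,   0.    , 318.3033],
       [  0.    , 391.3375, 203.2947],
       [  0.    ,   0.    ,   1.    ]]), 'position': array([1.0718, 0.1738, 0.9985]), 'attitude': array([[-0.3279,  0.8259, -0.4587],
       [ 0.9447,  0.2852, -0.1618],
       [-0.0028, -0.4864, -0.8738]])}
top {'camera_matrix': array([[492.6665,   0.    , 327.5523],
       [  0.    , 492.6665, 197.7069],
       [  0.    ,   0.    ,   1.    ]]), 'position': array([ 0.4674, -0.0303,  1.376 ]), 'attitude': array([[-0.0022, -0.9956,  0.0936],
       [-0.9996,  0.0047,  0.0267],
       [-0.027 , -0.0935, -0.9953]])}
wrist {'camera_matrix': array([[309.7069,   0.    , 320.613 ],
       [  0.    , 309.7069, 198.6692],
       [  0.    ,   0.    ,   1.    ]]), 'hand_eye': array([[ 0.0001,  0.9457,  0.325 , -0.0831],
       [-0.0004, -0.325 ,  0.9457, -0.1686],
       [ 1.    , -0.0002,  0.0003, -0.0011],
       [ 0.    ,  0.    ,  0.    ,  1.    ]])}
0.0187
```

View pics/scene0.png

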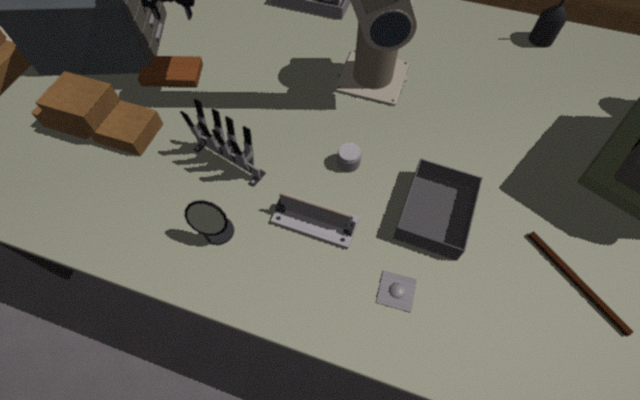

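View pics/top0.png

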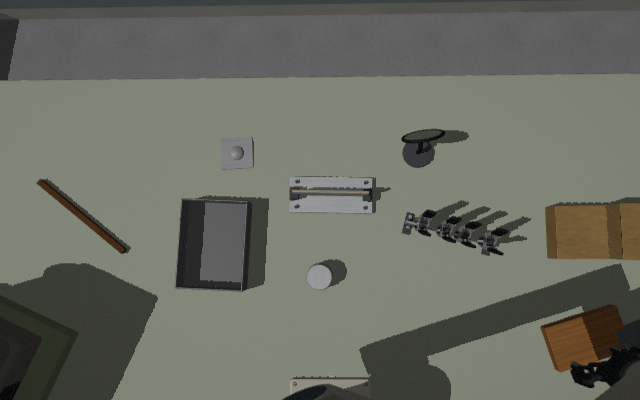

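The top view shows the rail near (455,233), the jig at (331,195), the tub at (213,245), the tin at (320,277), the mirror at (420,148) and the blank at (237,153). I'll zoom in to measure these.

```bash
cat > h.py <<'E'
import numpy as np, cv2
from workcell import robot
np.set_printoptions(precision=4,suppress=True)
def px2w(cam,uv,z):
    c=robot.calibration(cam);K=c['camera_matrix'];R=c['attitude'];p=c['position']
    d=R@np.linalg.solve(K,np.array([uv[0],uv[1],1.])); return p+d*(z-p[2])/d[2]
def w2px(cam,P):
    c=robot.calibration(cam);K=c['camera_matrix'];R=c['attitude'];p=c['position']
    q=K@(R.T@(np.asarray(P,float)-p)); return q[:2]/q[2]
def bright(im,g=0.6): return (255*(im/255.)**g).astype(np.uint8)
E
python3 - <<'E'
from h import *
im=bright(cv2.imread('pics/top0.png'))
cv2.imwrite('pics/top_rail.png',cv2.resize(im[195:270,390:520],None,fx=6,fy=6,interpolation=cv2.INTER_CUBIC))
cv2.imwrite('pics/top_jig.png',cv2.resize(im[165:225,275:395],None,fx=6,fy=6,interpolation=cv2.INTER_CUBIC))
im=bright(cv2.imread('pics/scene0.png'))
cv2.imwrite('pics/sc_rail.png',cv2.resize(im[90:195,165:285],None,fx=5,fy=5,interpolation=cv2.INTER_CUBIC))
E
```

```text
(no output)
```

View pics/top_rail.png

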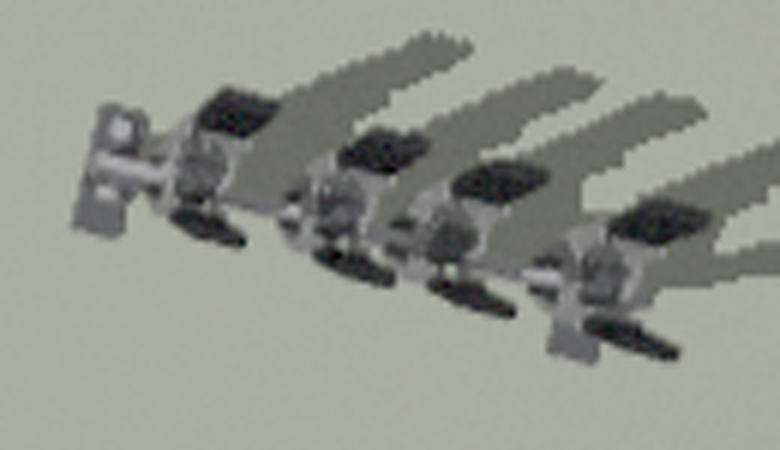

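View pics/top_jig.png

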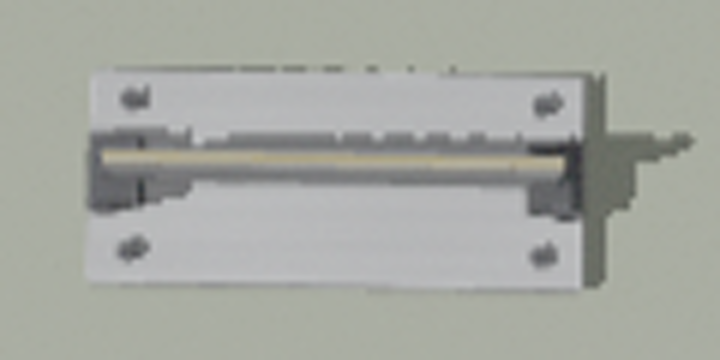

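View pics/sc_rail.png

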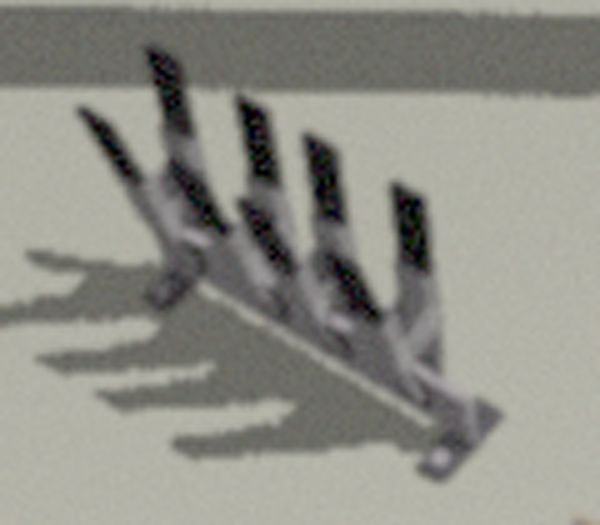

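```bash
cat > ov.py <<'E'
from h import *
def pose(x,y,a): 
    c,s=np.cos(a),np.sin(a); return lambda P: np.array([x+c*P[0]-s*P[1], y+s*P[0]+c*P[1], P[2]])
def poly(im,cam,T,pts,off,f,col):
    q=np.array([(w2px(cam,T(p))+0.5-off)*f for p in pts]); cv2.polylines(im,[np.round(q*8).astype(np.int32)],True,col,1,cv2.LINE_AA,3)
def rect(hx,hy,z,cx=0,cy=0): return [(cx-hx,cy-hy,z),(cx+hx,cy-hy,z),(cx+hx,cy+hy,z),(cx-hx,cy+hy,z)]
def draw_rail(im,cam,rp,ss,off,f):
    T=pose(*rp); poly(im,cam,T,rect(.003,.125,.06),off,f,(0,0,255))
    for i,s in enumerate(ss):
        col=[(0,255,0),(255,0,0),(0,255,255),(255,0,255)][i]
        poly(im,cam,T,rect(.032,.0125,.191,0,s),off,f,col)
        poly(im,cam,T,rect(.0245,.0125,.131,0,s),off,f,col)
        poly(im,cam,T,[(0,s-.0125,.098),(0,s+.0125,.098)],off,f,col)
E
python3 - <<'E'
from h import *
def cr(x,y): return (x/6+390-.5,y/6+195-.5)
print('end',px2w('top',cr(95,163),.06))
for a,b in [((235,110),(207,226)),((385,150),(355,266)),((500,180),(470,296)),((660,222),(630,337))]:
    A=px2w('top',cr(*a),.165);B=px2w('top',cr(*b),.165); print(A,B,(A+B)/2, np.linalg.norm(A-B))
def cj(x,y): return (x/6+275-.5,y/6+165-.5)
for p in [(102,158),(562,163)]: print('plate',px2w('top',cj(*p),.1))
for p in [(90,73),(582,75),(582,290),(85,282)]: print('base',px2w('top',cj(*p),.018))
for p in [(180,199),(251,201),(244,291),(176,289)]: print('tub',px2w('top',p,.07))
print('tin',px2w('top',(320,277),.062)); 
for p in [(418,155),]: print('mirror',px2w('top',p,.01))
for p in [(437,130),(443,135),(402,137)]: print('mir',px2w('top',p,.15))
E
```

```text
end [ 0.5262 -0.2019  0.06  ]
[ 0.5429 -0.2455  0.165 ] [ 0.4957 -0.2331  0.165 ] [ 0.5193 -0.2393  0.165 ] 0.04879906857414107
[ 0.5264 -0.3059  0.165 ] [ 0.4793 -0.2926  0.165 ] [ 0.5029 -0.2992  0.165 ] 0.04888122489409773
[ 0.514 -0.352  0.165] [ 0.4671 -0.3385  0.165 ] [ 0.4906 -0.3453  0.165 ] 0.048787115497395554
[ 0.4968 -0.4158  0.165 ] [ 0.4505 -0.4022  0.165 ] [ 0.4737 -0.409   0.165 ] 0.04826774928579135
plate [0.6059 0.0981 0.1   ]
plate [ 0.6027 -0.1017  0.1   ]
base [0.6545 0.1121 0.018 ]
base [ 0.6522 -0.1159  0.018 ]
base [ 0.5527 -0.1149  0.018 ]
base [0.5573 0.1139 0.018 ]
tub [0.5886 0.401  0.07  ]
tub [0.5823 0.2095 0.07  ]
tub [0.3449 0.225  0.07  ]
tub [0.3501 0.4055 0.07  ]
tin [0.3807 0.0254 0.062 ]
mirror [ 0.7146 -0.2468  0.01  ]
mir [ 0.7526 -0.2734  0.15  ]
mir [ 0.7397 -0.2882  0.15  ]
mir [ 0.7354 -0.1854  0.15  ]
```

```bash
cat > fit.py <<'E'
from ov import *
import sys
def go(rp,ss,jp,tag):
    T=bright(cv2.imread('pics/top0.png'));S=bright(cv2.imread('pics/scene0.png'))
    a=cv2.resize(T[195:270,390:520],None,fx=6,fy=6,interpolation=cv2.INTER_CUBIC); draw_rail(a,'top',rp,ss,np.array([390,195]),6)
    b=cv2.resize(S[90:195,165:285],None,fx=5,fy=5,interpolation=cv2.INTER_CUBIC); draw_rail(b,'scene',rp,ss,np.array([165,90]),5)
    b=np.vstack([b]); cv2.imwrite(f'pics/fit_{tag}_t.png',a); cv2.imwrite(f'pics/fit_{tag}_s.png',b)
    Tj=pose(*jp); out=[]
    for im,cam,(x0,y0,x1,y1),f,n in [(T,'top',(275,165,395,225),6,'jt'),(S,'scene',(255,180,375,260),6,'js')]:
        c=cv2.resize(im[y0:y1,x0:x1],None,fx=f,fy=f,interpolation=cv2.INTER_CUBIC)
        poly(c,cam,Tj,rect(.003,.1,.1),np.array([x0,y0]),f,(0,0,255)); poly(c,cam,Tj,rect(.05,.115,.018),np.array([x0,y0]),f,(0,255,0)); out.append(c)
    cv2.imwrite(f'pics/fit_{tag}_j.png',np.vstack(out)[:,:])
E
python3 - <<'E'
from fit import *
go((.4955,-.323,-.2485),(.087,.0255,-.022,-.089),(.6043,-.0015,-.012),'1')
E
```

```text
(no output)
```

View pics/fit_1_t.png

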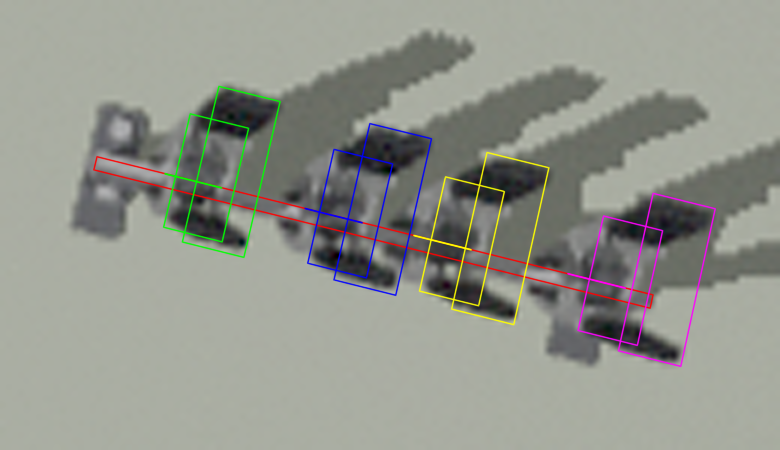

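View pics/fit_1_s.png

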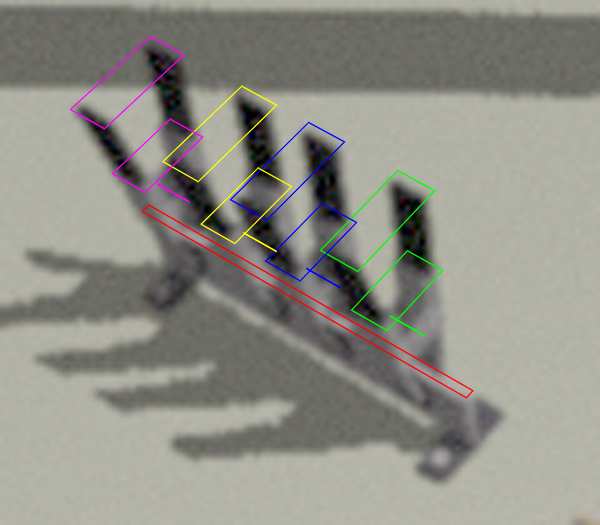

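```bash
python3 -c "
import cv2;a=cv2.imread('pics/fit_1_j.png');print(a.shape);cv2.imwrite('pics/fit_1_j2.png',cv2.resize(a,None,fx=.7,fy=.7))"
```

```text
(840, 720, 3)
```

View pics/fit_1_j2.png

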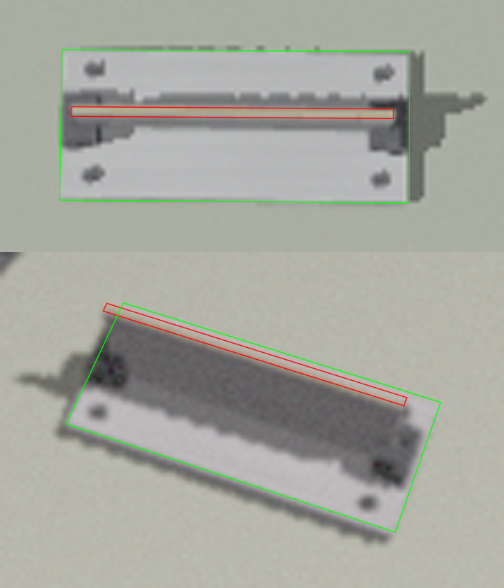

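The jig fit agrees in both views. The rail handles agree to within a few mm. I'll turn to the rail's heading and raise the tool a little.

```bash
cat > p.py <<'E'
from h import *
import sys
# usage: p.py x y z az_deg -> remaining shift in tool units
def rem(t,az=None):
    s=robot.sense();R=np.array(s['orientation']);p=np.array(s['position'])
    d=R.T@(np.array(t)-p)/.03
    a=np.degrees(np.arctan2(R[1,2],R[0,2]))
    print('t %.2f pos %s az %.2f w %.4f F %s'%(s['time_s'],p,a,s['gripper_width'],np.array(s['wrist_force'])))
    print('shift units',d,'turn units', None if az is None else -(az-a)/6, 'tilt',R[:,1])
if __name__=='__main__':
    a=list(map(float,sys.argv[1:])); rem(a[:3],a[3] if len(a)>3 else None)
E
python3 -m creep '[[0,-0.15,0,-1,0],[0,-0.15,0,-1,0],[0,-0.15,0,-1,0],[0,-0.15,0,-1,0],[0,-0.15,0,-1,0],[0,-0.15,0,-1,0],[0,-0.15,0,-1,0],[0,-0.15,0,-1,0],[0,-0.15,0,-1,0],[0,0,0,-0.27,0]]' 20
python3 p.py .4736 -.4093 .23 -14.2
```

```text
time_s: 1.1
position: [0.2146, -0.5826, 0.2415]
orientation: [[-0.205, -0.004, 0.979], [-0.979, 0.011, -0.205], [-0.01, -1.0, -0.006]]
wrist_force: [0.1, 0.5, -0.2]
gripper_width: 0.0856
t 1.10 pos [ 0.2146 -0.5826  0.2415] az -11.85 w 0.0856 F [ 0.1327  0.4959 -0.1722]
shift units [-7.4232  0.4136  7.2643] turn units 0.39226348006039746 tilt [-0.004   0.0115 -0.9999]
```

```bash
python3 -m creep '[[-0.92,0.05,0.91,0.2,0],[-0.92,0.05,0.91,0.2,0],[-0.92,0.05,0.91,0,0],[-0.92,0.05,0.91,0,0],[-0.92,0.05,0.91,0,0],[-0.92,0.05,0.91,0,0],[-0.92,0.05,0.91,0,0]]' 20
python3 p.py .4736 -.4093 .23 -14.2
```

```text
time_s: 1.8
position: [0.449, -0.4377, 0.2287]
orientation: [[-0.255, -0.007, 0.967], [-0.967, 0.014, -0.255], [-0.011, -1.0, -0.01]]
wrist_force: [0.5, -1.0, -0.6]
gripper_width: 0.085
t 1.80 pos [ 0.449  -0.4377  0.2287] az -14.79 w 0.0850 F [ 0.4879 -1.0442 -0.6178]
shift units [-1.1239 -0.0373  0.5524] turn units -0.09842566320793693 tilt [-0.0072  0.0138 -0.9999]
```

```bash
python3 -m creep '[[-0.6,-0.1,0.3,-0.1,0],[-0.4,0,0.2,0,0],[0,0,0,0,0]]' 20
python3 p.py .4736 -.4093 .23 -14.2
python3 - <<'E'
from h import *
s=robot.sense(); im=robot.grab_frame('wrist'); cv2.imwrite('pics/w1.png',bright(im[:,:,::-1]))
np.savez('pics/w1.npz',p=s['position'],R=s['orientation'])
E
```

```text
time_s: 2.1
position: [0.4752, -0.4077, 0.2301]
orientation: [[-0.24, -0.008, 0.971], [-0.971, 0.016, -0.24], [-0.014, -1.0, -0.012]]
wrist_force: [-0.6, 0.2, -0.2]
gripper_width: 0.0856
t 2.10 pos [ 0.4752 -0.4077  0.2301] az -13.87 w 0.0856 F [-0.5911  0.1974 -0.2259]
shift units [ 0.0639  0.0042 -0.0387] turn units 0.05435929045017692 tilt [-0.0085  0.016  -0.9998]
```

View pics/w1.png

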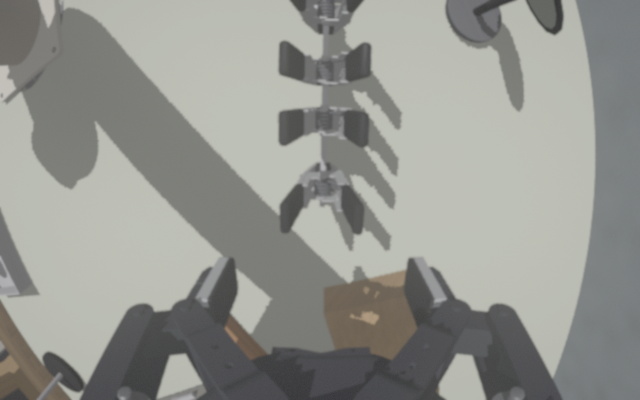

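The wrist view shows the four clamps in a column around column 325 (rows 10, 62, 125 and 195), with the finger pads below at (225,280) and (425,280). I'll overlay the model.

```bash
cat >> ov.py <<'E'
def wpx(P,p,R):
    c=robot.calibration('wrist');K=c['camera_matrix'];H=np.array(c['hand_eye'])
    t=R.T@(np.asarray(P)-p); q=np.linalg.inv(H)@np.append(t,1); q=q[:3]
    r=np.hypot(q[0],q[1]); th=np.arctan2(r,q[2]); return K[:2,2]+K[0,0]*th*q[:2]/max(r,1e-9)
def wray(uv,p,R,z):
    c=robot.calibration('wrist');K=c['camera_matrix'];H=np.array(c['hand_eye'])
    d=(np.array(uv)-K[:2,2])/K[0,0]; th=np.hypot(*d); v=np.r_[np.sin(th)*d/max(th,1e-9),np.cos(th)]
    o=R@H[:3,3]+p; w=R@H[:3,:3]@v; return o+w*(z-o[2])/w[2]
def wov(name,rp,ss,out):
    im=cv2.imread(f'pics/{name}.png'); d=np.load(f'pics/{name}.npz'); p,R=d['p'],d['R']; T=pose(*rp)
    def pl(pts,col): cv2.polylines(im,[np.round(np.array([wpx(T(x),p,R) for x in pts])*8).astype(np.int32)],True,col,1,cv2.LINE_AA,3)
    pl(rect(.003,.125,.06),(0,0,255))
    for i,s in enumerate(ss):
        col=[(0,255,0),(255,0,0),(0,255,255),(255,0,255)][i]
        pl(rect(.032,.0125,.191,0,s),col); pl(rect(.0245,.0125,.131,0,s),col)
    cv2.imwrite(out,cv2.resize(im[0:270,200:460],None,fx=2.2,fy=2.2))
E
python3 -c "
from ov import *
wov('w1',(.4955,-.323,-.2485),(.087,.0255,-.022,-.089),'pics/w1o.png')"
```

```text
(no output)
```

View pics/w1o.png

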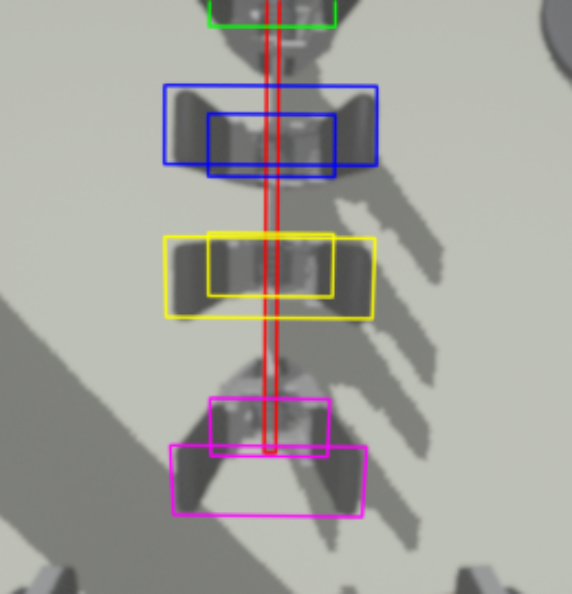

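The overlay matches to about 1 mm. Next I'll go down over clip_4.

```bash
python3 -m creep '[[0.05,0.9,-0.02,0.05,0],[0.03,0.9,0,0,0],[0,0.9,0,0,0],[0,0.2,0,0,0],[0,0,0,0,0]]' 20
python3 p.py .4746 -.4095 .140 -14.2
```

```text
time_s: 2.65
position: [0.4686, -0.4148, 0.1421]
orientation: [[-0.252, -0.008, 0.968], [-0.968, 0.012, -0.252], [-0.01, -1.0, -0.01]]
wrist_force: [-0.8, -0.1, 0.0]
gripper_width: 0.0859
t 2.65 pos [ 0.4686 -0.4148  0.1421] az -14.57 w 0.0859 F [-0.8082 -0.1345  0.023 ]
shift units [-0.2203  0.0699  0.1484] turn units -0.06193491168174958 tilt [-0.0075  0.0124 -0.9999]
```

```bash
python3 -m creep '[[-0.22,0.07,0.15,-0.06,0],[0,0,0,0,0]]' 20
python3 p.py .4746 -.4095 .140 -14.2
```

```text
time_s: 2.85
position: [0.4749, -0.4109, 0.1417]
orientation: [[-0.247, -0.006, 0.969], [-0.969, 0.011, -0.247], [-0.009, -1.0, -0.009]]
wrist_force: [-0.4, -0.3, 0.4]
gripper_width: 0.0855
t 2.85 pos [ 0.4749 -0.4109  0.1417] az -14.30 w 0.0855 F [-0.3638 -0.2985  0.3605]
shift units [-0.0406  0.057  -0.0204] turn units -0.01649810312547828 tilt [-0.006   0.011  -0.9999]
```

```bash
python3 -m creep '[[0,0,0,0,255],[0,0,0,0,255],[0,0,0,0,255],[0,0,0,0,255]]' 20
python3 -m creep '[[0,0,0,0,255],[0,0,0,0,255],[0,0,0,0,255]]' 20
```

```text
time_s: 3.25
position: [0.4763, -0.4116, 0.1446]
orientation: [[-0.246, -0.003, 0.969], [-0.969, 0.008, -0.246], [-0.007, -1.0, -0.005]]
wrist_force: [0.3, -0.2, -1.3]
gripper_width: 0.0282
time_s: 3.55
position: [0.4762, -0.4114, 0.1444]
orientation: [[-0.246, -0.003, 0.969], [-0.969, 0.008, -0.246], [-0.007, -1.0, -0.005]]
wrist_force: [0.6, -0.5, -0.5]
gripper_width: 0.0237
```

Run:
```python
from h import *
s=robot.sense(); print(s['gripper_width']); im=robot.grab_frame('wrist'); cv2.imwrite('pics/w2.png',bright(im[:,:,::-1]))
```

```text
0.0237011691171977
```

View pics/w2.png

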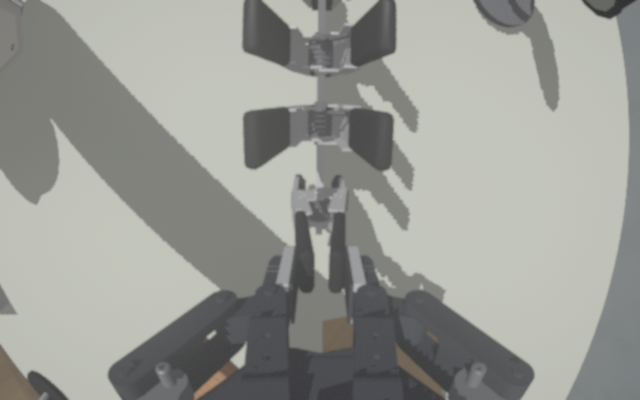

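Clip_4 closed right down to its stop at 20 N, with the handles symmetric about column 322, so it is probably weak. I'll open and slide to clip_3.

```bash
python3 -m creep '[[0,0,0,0,0],[0,0,0,0,0],[0,0,0,0,0],[0,0,0,0,0],[0,0,0,0,0]]' 20
python3 p.py .4911 -.3447 .140 -14.2
```

```text
time_s: 4.1
position: [0.4763, -0.4116, 0.1446]
orientation: [[-0.246, -0.003, 0.969], [-0.969, 0.008, -0.246], [-0.007, -1.0, -0.005]]
wrist_force: [0.2, -0.1, -0.1]
gripper_width: 0.0856
t 4.10 pos [ 0.4763 -0.4116  0.1446] az -14.24 w 0.0856 F [ 0.2145 -0.0852 -0.0947]
shift units [-2.2807  0.1702 -0.0707] turn units -0.00675654103529529 tilt [-0.0029  0.0079 -1.    ]
```

```bash
python3 -m creep '[[-0.76,0.05,-0.02,0,0],[-0.76,0.05,-0.02,0,0],[-0.76,0.05,-0.02,0,0],[0,0,0,0,0]]' 20
python3 p.py .4911 -.3447 .140 -14.2
```

```text
time_s: 4.5
position: [0.4924, -0.3444, 0.1414]
orientation: [[-0.248, -0.001, 0.969], [-0.969, 0.006, -0.248], [-0.006, -1.0, -0.002]]
wrist_force: [0.5, -0.4, 0.2]
gripper_width: 0.0853
t 4.50 pos [ 0.4924 -0.3444  0.1414] az -14.37 w 0.0853 F [ 0.5454 -0.3655  0.2292]
shift units [ 0.02    0.0458 -0.0384] turn units -0.02784858008890101 tilt [-0.0007  0.0061 -1.    ]
```

```bash
python3 -m creep '[[0,0,0,0,255],[0,0,0,0,255],[0,0,0,0,255],[0,0,0,0,255],[0,0,0,0,255],[0,0,0,0,255],[0,0,0,0,255]]' 20
```

```text
time_s: 5.2
position: [0.4919, -0.3474, 0.1414]
orientation: [[-0.25, -0.0, 0.968], [-0.968, 0.005, -0.25], [-0.005, -1.0, -0.002]]
wrist_force: [-0.1, 0.0, -2.2]
gripper_width: 0.0241
```

```bash
python3 -m creep '[[0,0,0,0,0],[0,0,0,0,0],[0,0,0,0,0],[0,0,0,0,0],[0,0,0,0,0]]' 20
python3 p.py .5028 -.2987 .140 -14.2
```

```text
time_s: 5.7
position: [0.4921, -0.3477, 0.1417]
orientation: [[-0.25, 0.0, 0.968], [-0.968, 0.005, -0.25], [-0.004, -1.0, -0.001]]
wrist_force: [-0.1, 0.6, 0.3]
gripper_width: 0.0856
t 5.70 pos [ 0.4921 -0.3477  0.1417] az -14.47 w 0.0856 F [-0.0675  0.5678  0.2622]
shift units [-1.669   0.0651 -0.0631] turn units -0.044738301727148766 tilt [ 0.0002  0.0045 -1.    ]
```

```bash
python3 -m creep '[[-0.84,0.03,-0.03,-0.03,0],[-0.82,0.03,-0.03,0,0],[0,0,0,0,0]]' 20
python3 p.py .5028 -.2987 .140 -14.2
```

```text
time_s: 6.0
position: [0.5035, -0.2988, 0.1407]
orientation: [[-0.248, 0.002, 0.969], [-0.969, 0.003, -0.248], [-0.004, -1.0, 0.001]]
wrist_force: [-0.3, -0.8, -0.0]
gripper_width: 0.0855
t 6.00 pos [ 0.5035 -0.2988  0.1407] az -14.38 w 0.0855 F [-0.3026 -0.8326 -0.0374]
shift units [ 0.0021  0.0241 -0.023 ] turn units -0.030086740377568866 tilt [ 0.0018  0.0034 -1.    ]
```

```bash
python3 -m creep '[[0,0,0,0,255],[0,0,0,0,255],[0,0,0,0,255],[0,0,0,0,255],[0,0,0,0,255],[0,0,0,0,255],[0,0,0,0,255]]' 20
python3 -m creep '[[0,0,0,0,0],[0,0,0,0,0],[0,0,0,0,0],[0,0,0,0,0],[0,0,0,0,0]]' 20
python3 p.py .5179 -.2391 .140 -14.2
```

```text
time_s: 6.7
position: [0.5029, -0.3014, 0.1405]
orientation: [[-0.25, 0.002, 0.968], [-0.968, 0.003, -0.25], [-0.003, -1.0, 0.001]]
wrist_force: [0.6, 0.2, -1.1]
gripper_width: 0.0251
time_s: 7.2
position: [0.5033, -0.3017, 0.1409]
orientation: [[-0.25, 0.003, 0.968], [-0.968, 0.002, -0.25], [-0.003, -1.0, 0.002]]
wrist_force: [0.2, -0.7, -0.1]
gripper_width: 0.0851
t 7.20 pos [ 0.5033 -0.3017  0.1409] az -14.46 w 0.0851 F [ 0.2427 -0.6587 -0.0514]
shift units [-2.1423  0.0356 -0.0507] turn units -0.043446552734242694 tilt [ 0.0026  0.0021 -1.    ]
```

```bash
python3 -m creep '[[-0.73,0.01,-0.02,-0.02,0],[-0.71,0.01,-0.02,0,0],[-0.71,0.01,-0.01,0,0],[0,0,0,0,0]]' 20
python3 p.py .5179 -.2391 .140 -14.2
python3 -m creep '[[0,0,0,0,255],[0,0,0,0,255]]' 20 |grep -E 'time|width'
python3 -m creep '[[0,0,0,0,255]]' 20 |grep -E 'time|width'
python3 -m creep '[[0,0,0,0,255]]' 20 |grep -E 'time|width'
python3 -m creep '[[0,0,0,0,255]]' 20 |grep -E 'time|width'
python3 -m creep '[[0,0,0,0,255]]' 20 |grep -E 'time|width'
python3 -m creep '[[0,0,0,0,255]]' 20 |grep -E 'time|width|force'
```

```text
time_s: 7.6
position: [0.5189, -0.2381, 0.141]
orientation: [[-0.249, 0.004, 0.968], [-0.968, 0.001, -0.249], [-0.002, -1.0, 0.004]]
wrist_force: [0.2, -0.8, -0.9]
gripper_width: 0.0852
t 7.60 pos [ 0.5189 -0.2381  0.141 ] az -14.45 w 0.0852 F [ 0.2354 -0.7601 -0.9373]
shift units [ 0.0402  0.0329 -0.0256] turn units -0.040872057000888105 tilt [ 0.0045  0.0009 -1.    ]
time_s: 7.8
gripper_width: 0.0594
time_s: 7.9
gripper_width: 0.044
time_s: 8.0
gripper_width: 0.0282
time_s: 8.1
gripper_width: 0.0247
time_s: 8.2
gripper_width: 0.025
time_s: 8.3
wrist_force: [-0.4, 0.2, -1.2]
gripper_width: 0.025
```

At 20 N and full leverage all four reach about 24–25 mm, so that test doesn't tell them apart. I'll grip lower on the handles, where there is less leverage and a sound spring should resist 20 N.

```bash
python3 -m creep '[[0,0,0,0,0],[0,0,0,0,0],[0,0,0,0,0],[0,0,0,0,0],[0,0.4,0,0,0],[0,0.4,0,0,0],[0,0,0,0,0]]' 20
python3 p.py .5179 -.2391 .115 -14.2
python3 -m creep '[[0,0,0,0,255],[0,0,0,0,255],[0,0,0,0,255]]' 20 |grep -E 'time|width'
python3 -m creep '[[0,0,0,0,255]]' 20 |grep -E 'time|width'
python3 -m creep '[[0,0,0,0,255]]' 20 |grep -E 'time|width'
python3 -m creep '[[0,0,0,0,255]]' 20 |grep -E 'time|width'
python3 -m creep '[[0,0,0,0,255]]' 20 |grep -E 'time|width|force|pos'
```

```text
time_s: 9.0
position: [0.519, -0.2409, 0.1153]
orientation: [[-0.251, 0.006, 0.968], [-0.968, -0.0, -0.251], [-0.001, -1.0, 0.006]]
wrist_force: [-0.4, -0.3, 0.7]
gripper_width: 0.0855
t 9.00 pos [ 0.519  -0.2409  0.1153] az -14.53 w 0.0855 F [-0.4297 -0.2889  0.7029]
shift units [-0.0481  0.0102 -0.0494] turn units -0.054587149783019484 tilt [ 0.0057 -0.0004 -1.    ]
time_s: 9.3
gripper_width: 0.0441
time_s: 9.4
gripper_width: 0.0383
time_s: 9.5
gripper_width: 0.038
time_s: 9.6
gripper_width: 0.0383
time_s: 9.7
position: [0.5184, -0.2406, 0.1145]
wrist_force: [-0.2, 0.1, -1.8]
gripper_width: 0.0384
```

```bash
python3 -m creep '[[0,0,0,0,0],[0,0,0,0,0],[0,0,0,0,0],[0,0,0,0,0],[0.69,0,-0.04,-0.05,0],[0.69,0,-0.02,0,0],[0.67,0,0,0,0],[0,0,0,0,0]]' 20
python3 p.py .5028 -.2987 .115 -14.2
python3 -m creep '[[0,0,0,0,255],[0,0,0,0,255],[0,0,0,0,255]]' 20 |grep -E 'time|width'
python3 -m creep '[[0,0,0,0,255]]' 20 |grep -E 'time|width'
python3 -m creep '[[0,0,0,0,255]]' 20 |grep -E 'time|width'
python3 -m creep '[[0,0,0,0,255]]' 20 |grep -E 'time|width'
python3 -m creep '[[0,0,0,0,255]]' 20 |grep -E 'time|width|force|pos'
```

```text
time_s: 10.5
position: [0.5025, -0.3014, 0.1157]
orientation: [[-0.244, 0.007, 0.97], [-0.97, -0.001, -0.244], [-0.001, -1.0, 0.007]]
wrist_force: [0.1, 0.5, -0.1]
gripper_width: 0.0855
t 10.50 pos [ 0.5025 -0.3014  0.1157] az -14.10 w 0.0855 F [ 0.142   0.456  -0.0791]
shift units [-0.091   0.0239 -0.0138] turn units 0.016922037973093218 tilt [ 0.0068 -0.001  -1.    ]
time_s: 10.8
gripper_width: 0.0439
time_s: 10.9
gripper_width: 0.0384
time_s: 11.0
gripper_width: 0.0381
time_s: 11.1
gripper_width: 0.038
time_s: 11.2
position: [0.5025, -0.2982, 0.1151]
wrist_force: [0.5, -0.1, -1.6]
gripper_width: 0.0379
```

```bash
python3 -m creep '[[0,0,0,0,0],[0,0,0,0,0],[0,0,0,0,0],[0,0,0,0,0],[0.81,0,-0.02,0,0],[0.8,0,-0.02,0,0],[0,0,0,0,0]]' 20
python3 p.py .4911 -.3447 .115 -14.2
python3 -m creep '[[0,0,0,0,255],[0,0,0,0,255],[0,0,0,0,255]]' 20 |grep -E 'time|width'
python3 -m creep '[[0,0,0,0,255]]' 20 |grep -E 'time|width'
python3 -m creep '[[0,0,0,0,255]]' 20 |grep -E 'time|width'
python3 -m creep '[[0,0,0,0,255]]' 20 |grep -E 'time|width|force|pos'
```

```text
time_s: 11.9
position: [0.4906, -0.346, 0.116]
orientation: [[-0.24, 0.007, 0.971], [-0.971, -0.001, -0.24], [-0.001, -1.0, 0.007]]
wrist_force: [1.0, 0.7, -0.1]
gripper_width: 0.0858
t 11.90 pos [ 0.4906 -0.346   0.116 ] az -13.89 w 0.0858 F [ 1.0063  0.7336 -0.0944]
shift units [-0.0473  0.0348  0.0047] turn units 0.05092994411302243 tilt [ 0.0072 -0.0005 -1.    ]
time_s: 12.2
gripper_width: 0.0438
time_s: 12.3
gripper_width: 0.0286
time_s: 12.4
gripper_width: 0.0289
time_s: 12.5
position: [0.4904, -0.3431, 0.1154]
wrist_force: [0.9, 0.2, -1.5]
gripper_width: 0.0289
```

Clip_3 yields to 29 mm while clips 1 and 2 hold at 38 mm, so 1 and 2 are sound. Clip_4 should be the second weak one, and I'll confirm that when I pick it up. Now I'll fetch clip_1.

```bash
python3 -m creep '[[0,0,0,0,0],[0,0,0,0,0],[0,0,0,0,0],[0,0,0,0,0],[-0.9,-0.18,0,0.03,0],[-0.9,-0.18,0,0,0],[-0.9,-0.18,0,0,0],[-0.9,-0.18,0,0,0],[0,0,0,0,0]]' 20
python3 p.py .5179 -.2391 .137 -14.2
```

```text
time_s: 13.4
position: [0.5182, -0.2366, 0.139]
orientation: [[-0.245, 0.008, 0.969], [-0.969, -0.0, -0.245], [-0.002, -1.0, 0.008]]
wrist_force: [-0.5, 0.3, 0.8]
gripper_width: 0.0855
t 13.40 pos [ 0.5182 -0.2366  0.139 ] az -14.20 w 0.0855 F [-0.4804  0.3248  0.7983]
shift units [0.0819 0.0678 0.0095] turn units 0.0006617076143558739 tilt [ 0.0084 -0.0001 -1.    ]
```

```bash
python3 -m creep '[[0.07,0.07,0,0,255],[0,0,0,0,255],[0,0,0,0,255],[0,0,0,0,255],[0,0,0,0,255],[0,0,0,0,255]]' 45
python3 -m creep '[[0,-0.5,0,0,255],[0,-0.7,0,0,255],[0,-0.8,0,0,255],[0,-0.6,0,0,255]]' 45
python3 p.py .605 .0585 .225 -.7
python3 - <<'E'
from h import *
s=robot.sense(); im=robot.grab_frame('wrist'); cv2.imwrite('pics/w3.png',bright(im[:,:,::-1]))
E
```

```text
time_s: 14.0
position: [0.5165, -0.2416, 0.1357]
orientation: [[-0.247, 0.007, 0.969], [-0.969, -0.0, -0.247], [-0.001, -1.0, 0.007]]
wrist_force: [0.5, 0.2, -2.0]
gripper_width: 0.0237
time_s: 14.4
position: [0.5129, -0.2412, 0.212]
orientation: [[-0.249, -0.001, 0.969], [-0.969, 0.004, -0.249], [-0.003, -1.0, -0.002]]
wrist_force: [0.4, -0.2, -1.7]
gripper_width: 0.0237
t 14.40 pos [ 0.5129 -0.2412  0.212 ] az -14.40 w 0.0237 F [ 0.3978 -0.2288 -1.6665]
shift units [-10.44    -0.4018   0.4893] turn units -2.282644708517327 tilt [-0.0013  0.0037 -1.    ]
```

View pics/w3.png

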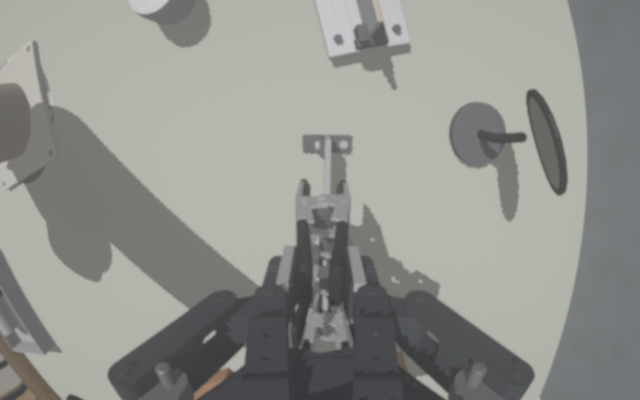

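Clip_1 is off the rail with its jaws open, and the jig is ahead at (365,20). I'll carry it over the jig.

```bash
python3 -m creep '[[-0.8,-0.15,0.05,-0.76,255],[-0.8,-0.15,0.05,-0.76,255],[-0.8,-0.1,0.05,-0.76,255]]' 45 |grep time
python3 p.py .605 .0585 .225 -.7
```

```text
time_s: 14.75
t 14.75 pos [ 0.531  -0.1732  0.2271] az -0.58 w 0.0238 F [ 0.4296  0.2137 -1.1875]
shift units [-7.7484  0.0819  2.3861] turn units 0.019650201347970186 tilt [ 0.0041  0.0004 -1.    ]
```

```bash
python3 -m creep '[[-0.88,0,0.27,0,255],[-0.88,0,0.27,0,255],[-0.88,0,0.27,0,255],[-0.88,0,0.27,0,255],[-0.88,0,0.27,0,255],[-0.88,0,0.27,0,255],[-0.88,0,0.27,0,255],[-0.88,0,0.27,0,255],[-0.5,0,0.15,0,255],[0,0,0,0,255]]' 45 |grep time
python3 p.py .605 .0585 .225 -.7
python3 - <<'E'
from h import *
s=robot.sense(); im=robot.grab_frame('wrist'); cv2.imwrite('pics/w4.png',bright(im[:,:,::-1]))
np.savez('pics/w4.npz',p=s['position'],R=s['orientation'])
E
```

```text
time_s: 15.75
t 15.75 pos [0.6022 0.0629 0.2206] az -0.41 w 0.0239 F [ 0.0989  0.0853 -0.8568]
shift units [ 0.1463 -0.147   0.0942] turn units 0.04782273703841398 tilt [-0.0014  0.0006 -1.    ]
```

View pics/w4.png

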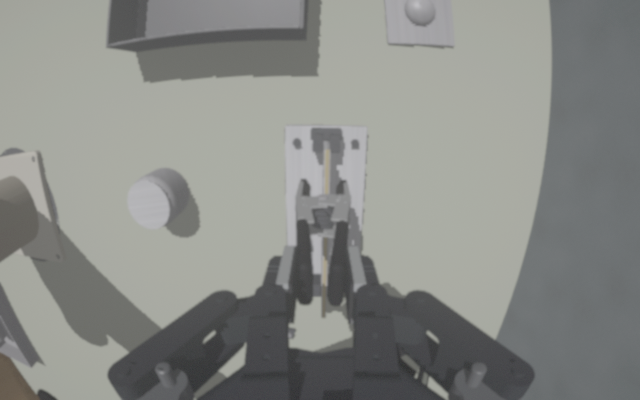

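```bash
python3 -c "
from ov import *
d=np.load('pics/w4.npz')
for uv in [(326,142),(327,190),(325,300)]: print(uv,wray(uv,d['p'],d['R'],.1))
T=pose(.6043,-.0015,-.012)
for P in [(0,.1,.1),(0,-.1,.1),(0,.06,.1)]: print(P,wpx(T(P),d['p'],d['R']))
im=cv2.imread('pics/w4.png');cv2.imwrite('pics/w4z.png',cv2.resize(im[110:340,230:430],None,fx=2.6,fy=2.6,interpolation=cv2.INTER_CUBIC))
"
```

```text
(326, 142) [0.6063 0.1044 0.1   ]
(327, 190) [0.6072 0.0571 0.1   ]
(325, 300) [ 0.605 -0.076  0.1  ]
(0, 0.1, 0.1) [325.165  148.1366]
(0, -0.1, 0.1) [323.3999 316.3711]
(0, 0.06, 0.1) [324.8145 188.6232]
```

View pics/w4z.png

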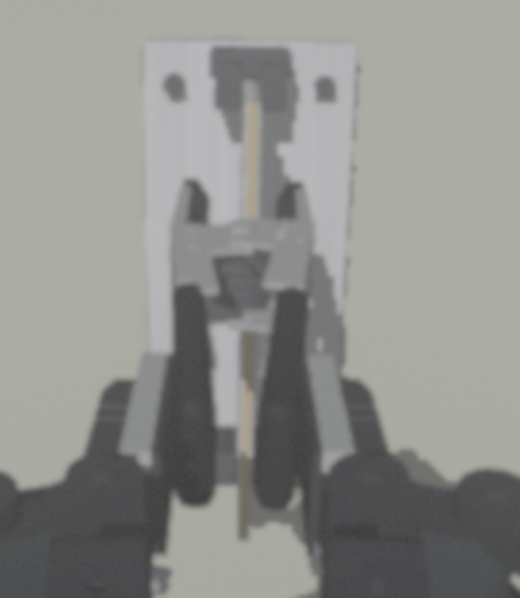

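The plate edge, a tan line at column 326, lies between the open jaws. I'll correct the position and lower.

```bash
python3 -m creep '[[0.14,0.1,0.1,0.04,255],[0,0.4,0,0,255],[0,0,0,0,255]]' 45 |grep time
python3 p.py .6055 .0585 .172 -.7
```

```text
time_s: 16.1
t 16.10 pos [0.6039 0.0546 0.2036] az -0.81 w 0.0237 F [-0.9413 -0.3256 -1.3919]
shift units [-0.13    1.0545  0.0541] turn units -0.01847712236411007 tilt [-0.0033 -0.0009 -1.    ]
```

```bash
python3 -m creep '[[-0.1,0.5,0.06,0,255],[-0.03,0.45,0.02,0,255],[0,0.05,0,0,255],[0,0,0,0,255]]' 45 |grep time
python3 p.py .6055 .0585 .172 -.7
```

```text
time_s: 16.5
t 16.50 pos [0.6056 0.057  0.1696] az -0.96 w 0.0241 F [ 0.1022  0.0896 -0.7334]
shift units [-0.0513 -0.0786 -0.0037] turn units -0.04300106123017222 tilt [-0.0055 -0.0011 -1.    ]
```

```bash
python3 -m creep '[[0,0,0,0,0],[0,0,0,0,0],[0,0,0,0,0],[0,0,0,0,0],[0,0,0,0,0]]' 20
python3 -m creep '[[0,-0.8,0,0,0],[0,-0.9,0,0,0],[0,-0.9,0,0,0],[0,0,0,0,0]]' 20
python3 - <<'E'
from h import *
for n in ('wrist','scene'):
    im=robot.grab_frame(n); cv2.imwrite(f'pics/{n}5.png',bright(im[:,:,::-1]))
im=cv2.imread('pics/scene5.png'); cv2.imwrite('pics/scene5z.png',cv2.resize(im[90:270,165:385],None,fx=3,fy=3,interpolation=cv2.INTER_CUBIC))
E
python3 p.py .5028 -.2987 .24 -14.2
```

```text
time_s: 17.0
position: [0.607, 0.0573, 0.1713]
orientation: [[-0.016, -0.002, 1.0], [-1.0, -0.001, -0.016], [0.001, -1.0, -0.002]]
wrist_force: [-0.3, -0.5, -0.1]
gripper_width: 0.0853
time_s: 17.4
position: [0.6072, 0.0574, 0.2526]
orientation: [[-0.016, -0.002, 1.0], [-1.0, -0.001, -0.016], [0.001, -1.0, -0.002]]
wrist_force: [0.1, -0.9, -0.2]
gripper_width: 0.0853
t 17.50 pos [0.605  0.0572 0.249 ] az -0.92 w 0.0854 F [ 0.0375 -0.5618 -0.9829]
shift units [11.9176  0.3413 -3.2138] turn units 2.2125032720464834 tilt [-0.0076 -0.0013 -1.    ]
```

View pics/wrist5.png

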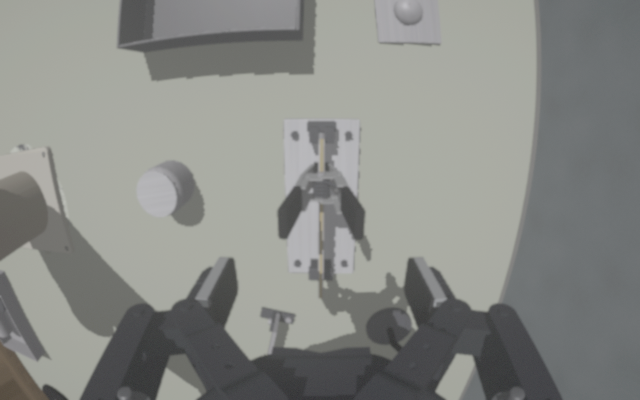

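View pics/scene5z.png

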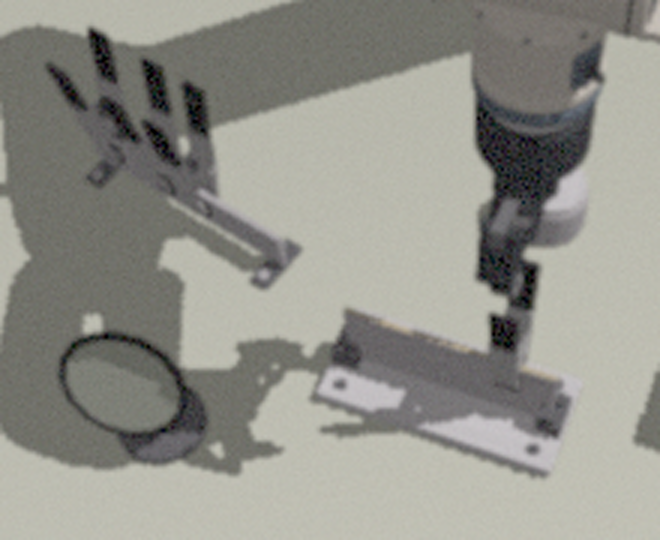

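Clip_1 stands straight on the plates. Next is clip_2.

```bash
python3 -m creep '[[0.95,0,-0.26,0,0],[0.95,0,-0.26,0,0],[0.95,0,-0.26,0,0],[0.95,0,-0.26,0,0],[0.95,0,-0.26,0,0],[0.95,0,-0.26,0,0],[0.95,0,-0.26,0,0],[0.95,0,-0.26,0,0],[0.95,0,-0.26,0,0],[0.7,0,-0.2,0.8,0],[0.5,0,-0.1,0.8,0],[0,0,0,0.6,0]]' 20 |grep time
python3 p.py .5028 -.2987 .24 -14.2
```

```text
time_s: 18.7
t 18.70 pos [ 0.5071 -0.2416  0.233 ] az -14.40 w 0.0854 F [ 0.1752 -0.1621  0.0928]
shift units [ 1.879  -0.2408  0.3279] turn units -0.03386874187850945 tilt [-0.033   0.0057 -0.9994]
```

```bash
python3 -m creep '[[0.8,0,0.16,0,0],[0.8,0,0.16,0,0],[0.2,0.5,0,0,0],[0,0.8,0,0,0],[0,0.6,0,0,0],[0,0,0,0,0]]' 20 |grep time
python3 p.py .5028 -.2987 .137 -14.2
```

```text
time_s: 19.3
t 19.30 pos [ 0.4948 -0.2948  0.1644] az -14.64 w 0.0853 F [-0.2506  0.5745  1.1289]
shift units [0.0596 0.9004 0.3311] turn units -0.07377563813798076 tilt [-0.044   0.0133 -0.9989]
```

```bash
python3 -m creep '[[0.06,0.1,0.33,0,0],[0,0.4,0.04,0,0],[0,0.35,0.03,0,0],[0,0,0,0,0]]' 20 |grep time
python3 p.py .5028 -.2987 .137 -14.2
```

```text
time_s: 19.7
t 19.70 pos [ 0.5057 -0.2983  0.1356] az -14.58 w 0.0858 F [ 0.174  -0.6807 -0.2471]
shift units [ 0.0384 -0.0412 -0.0935] turn units -0.0640330194279534 tilt [-0.045   0.0142 -0.9989]
```

```bash
python3 -m creep '[[0.03,0,-0.12,0,0],[0,0,0,0,255],[0,0,0,0,255],[0,0,0,0,255],[0,0,0,0,255],[0,0,0,0,255],[0,0,0,0,255]]' 45 |grep time
python3 p.py .5028 -.2987 .137 -14.2
python3 -m creep '[[0,-0.5,0,0,255],[0,-0.7,0,0,255],[0,-0.8,0,0,255],[0,-0.7,0,0,255],[0,0,0,0,255]]' 45 |grep time
python3 p.py .6036 -.0615 .225 -.7
python3 - <<'E'
from h import *
im=robot.grab_frame('wrist'); cv2.imwrite('pics/w6.png',bright(im[:,:,::-1]))
E
```

```text
time_s: 20.4
t 20.40 pos [ 0.502  -0.2983  0.1369] az -14.58 w 0.0244 F [ 0.4262 -0.1096 -1.0737]
shift units [ 0.0063 -0.0031  0.0297] turn units -0.06328687919249394 tilt [-0.0437  0.0134 -0.999 ]
time_s: 20.9
t 20.90 pos [ 0.5058 -0.2995  0.2239] az -14.58 w 0.0241 F [-0.3464 -1.0338 -1.8084]
shift units [-8.4979 -0.073   1.1554] turn units -2.313244830570902 tilt [-0.0438  0.0135 -0.9989]
```

View pics/w6.png

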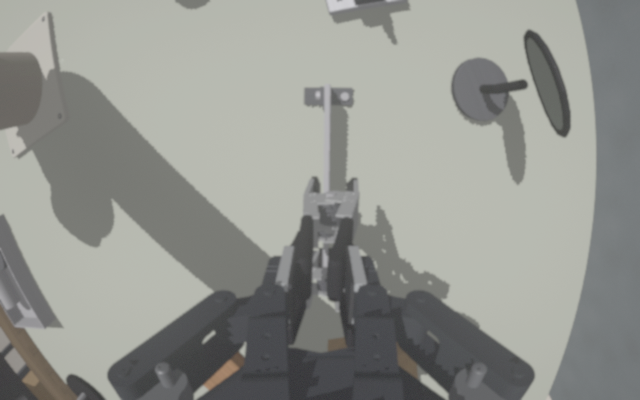

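Clip_2 is held. I'll carry it to the near end of the jig.

```bash
python3 -m creep '[[-0.8,-0.1,0.1,-0.77,255],[-0.8,0,0.05,-0.77,255],[-0.8,0,0.05,-0.77,255],[-0.85,0,0.4,0,255],[-0.85,0,0.4,0,255],[-0.85,0,0.4,0,255],[-0.85,0,0.4,0,255],[-0.85,0,0.4,0,255],[0,0,0,0,255]]' 45 |grep time
python3 p.py .6036 -.0615 .225 -.7
```

```text
time_s: 21.85
t 21.85 pos [ 0.5802 -0.094   0.2153] az -0.30 w 0.0247 F [ 0.1386 -0.4157 -1.2695]
shift units [-1.0951 -0.3496  0.7523] turn units 0.0665000003426071 tilt [-0.0587  0.0187 -0.9981]
```

```bash
python3 -m creep '[[-0.55,-0.1,0.37,0.05,255],[-0.5,0,0.35,0,255],[0,0,0,0,255]]' 45 |grep time
python3 p.py .6045 -.0615 .2 -.7
python3 - <<'E'
from h import *
s=robot.sense(); im=robot.grab_frame('wrist'); cv2.imwrite('pics/w7.png',bright(im[:,:,::-1]))
im=cv2.imread('pics/w7.png');cv2.imwrite('pics/w7z.png',cv2.resize(im[60:340,230:430],None,fx=2,fy=2,interpolation=cv2.INTER_CUBIC))
E
```

```text
time_s: 22.15
t 22.15 pos [ 0.6008 -0.0618  0.2144] az -0.55 w 0.0245 F [ 0.2325  0.0193 -1.9161]
shift units [-0.0022  0.4714  0.1543] turn units 0.02485771297001575 tilt [-0.0643  0.0185 -0.9978]
```

View pics/w7z.png

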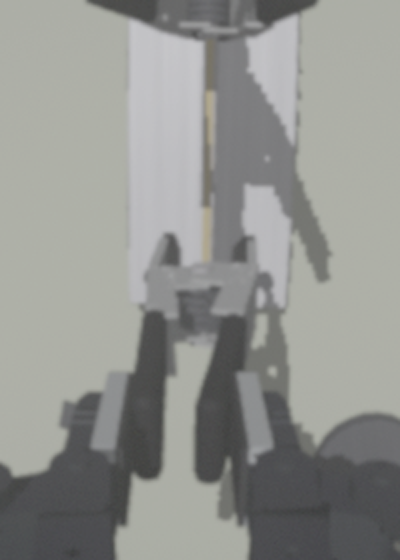

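```bash
python3 -m creep '[[0,0.4,0.15,0.02,255],[0,0.5,0.03,0,255],[0,0.4,0.02,0,255],[0,0,0,0,255]]' 45 |grep time
python3 p.py .6045 -.0615 .171 -.7
```

```text
time_s: 22.6
t 22.60 pos [ 0.6016 -0.0641  0.17  ] az -0.79 w 0.0246 F [-0.2046  0.0633 -0.8673]
shift units [-0.0889 -0.0373  0.0914] turn units -0.01566662624292638 tilt [-0.0681  0.0177 -0.9975]
```

```bash
python3 -m creep '[[-0.08,0,0.1,0,255],[0,0,0,0,255]]' 45 |grep time
python3 p.py .6045 -.0615 .171 -.7
python3 -m creep '[[0,0,0,0,0],[0,0,0,0,0],[0,0,0,0,0],[0,0,0,0,0],[0,0,0,0,0]]' 20 | grep force
python3 p.py .6045 -.0615 .171 -.7
```

```text
time_s: 22.8
t 22.80 pos [ 0.6042 -0.0621  0.1689] az -0.85 w 0.0246 F [ 0.801  -1.0245 -1.651 ]
shift units [-0.022  -0.0703  0.0042] turn units -0.02502641420917721 tilt [-0.0699  0.018  -0.9974]
wrist_force: [-0.1, 0.1, 1.5]
t 23.30 pos [ 0.6056 -0.0623  0.1711] az -0.84 w 0.0855 F [-0.1446  0.0729  1.4998]
shift units [-0.0247  0.0057 -0.0382] turn units -0.02299812415973738 tilt [-0.0661  0.0174 -0.9977]
```

```bash
python3 -m creep '[[0,-0.7,0.04,0,0],[0,-0.9,0.05,0,0],[0,-0.9,0.05,0,0],[0,0,0,0,0]]' 20 |grep time
python3 - <<'E'
from h import *
s=robot.sense(); np.savez('pics/wrist8.npz',p=s['position'],R=s['orientation'])
for n in ('wrist','scene'):
    im=robot.grab_frame(n); cv2.imwrite(f'pics/{n}8.png',bright(im[:,:,::-1]))
im=cv2.imread('pics/scene8.png'); cv2.imwrite('pics/scene8z.png',cv2.resize(im[90:270,165:385],None,fx=3,fy=3,interpolation=cv2.INTER_CUBIC))
E
python3 p.py .4911 -.3447 .24 -14.2
```

```text
time_s: 23.7
t 23.80 pos [ 0.6127 -0.0633  0.2449] az -0.83 w 0.0857 F [-1.6537  1.3855 -1.0034]
shift units [ 9.4438  0.2838 -3.8948] turn units 2.2286199566980365 tilt [-0.0721  0.0182 -0.9972]
```

View pics/wrist8.png

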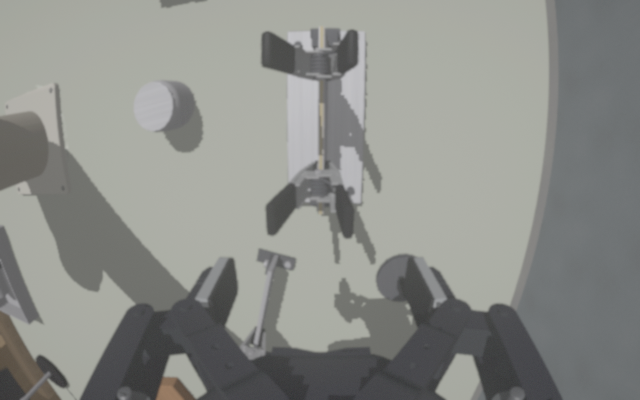

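View pics/scene8z.png

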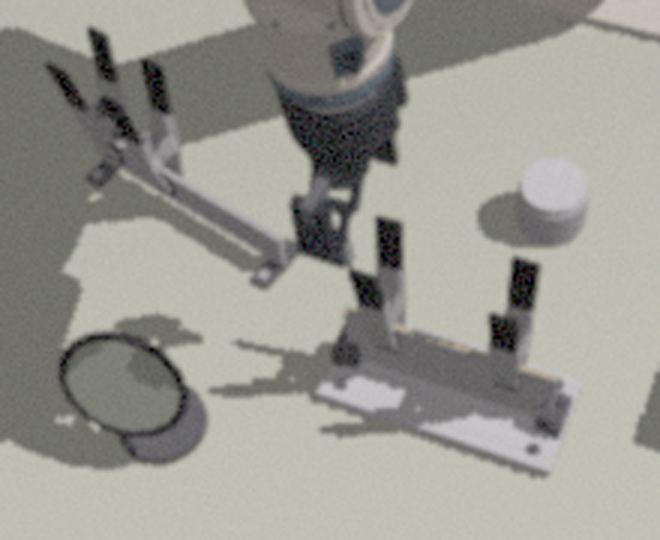

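Both sound clamps stand upright on the plates near the ends, with the handle pairs at (310,50) and (310,205) in the wrist view. Now the weak ones, starting with clip_3.

```bash
python3 -m creep '[[0.95,0.02,-0.4,0,0],[0.95,0.02,-0.4,0,0],[0.95,0.02,-0.4,0,0],[0.95,0.02,-0.4,0,0],[0.95,0.02,-0.4,0,0],[0.95,0.02,-0.4,0,0],[0.95,0,-0.4,0,0],[0.9,0,-0.36,0.8,0],[0.6,0,-0.2,0.8,0],[0,0,0,0.6,0],[0,0,0,0,0]]' 20 |grep time
python3 p.py .4911 -.3447 .23 -14.2
```

```text
time_s: 24.9
t 24.90 pos [ 0.4931 -0.3104  0.2285] az -14.40 w 0.0854 F [ 0.105   0.3844 -0.1415]
shift units [ 1.1252 -0.0759  0.2134] turn units -0.03278002066491462 tilt [-0.0946  0.0285 -0.9951]
```

```bash
python3 -m creep '[[0.8,0,0.16,0,0],[0.3,0,0.05,0,0],[0,0,0,0,0]]' 20 |grep time
python3 p.py .4893 -.3442 .14 -14.2
```

```text
time_s: 25.2
t 25.20 pos [ 0.4897 -0.3427  0.2249] az -14.07 w 0.0852 F [ 0.2034  0.0156 -0.1944]
shift units [0.0725 2.8134 0.2929] turn units 0.021642864301460563 tilt [-0.0986  0.0318 -0.9946]
```

```bash
python3 -m creep '[[0.05,0.7,0.1,0,0],[0.02,0.8,0.12,0,0],[0,0.8,0.12,0,0],[0,0.4,0.06,0,0],[0,0,0,0,0]]' 20 |grep time
python3 p.py .4893 -.3442 .14 -14.2
```

```text
time_s: 25.7
t 25.70 pos [ 0.4937 -0.341   0.1403] az -13.76 w 0.0854 F [-0.2451  0.1824  0.8766]
shift units [ 0.1376  0.0214 -0.1155] turn units 0.0729149447119631 tilt [-0.0984  0.0332 -0.9946]
```

```bash
python3 -m creep '[[0.13,0,-0.12,0.07,0],[0,0,0,0,255],[0,0,0,0,255],[0,0,0,0,255],[0,0,0,0,255],[0,0,0,0,255],[0,0,0,0,255]]' 40 |grep time
python3 p.py .4893 -.3442 .14 -14.2
python3 -m creep '[[0,-0.5,-0.04,0,255],[0,-0.7,-0.06,0,255],[0,-0.8,-0.06,0,255],[0,-0.8,-0.06,0,255],[0,-0.5,0,0,255],[0,0,0,0,255]]' 40 |grep time
python3 p.py .43 .31 .25 -3
python3 - <<'E'
from h import *
im=robot.grab_frame('wrist'); cv2.imwrite('pics/w9.png',bright(im[:,:,::-1]))
E
```

```text
time_s: 26.4
t 26.40 pos [ 0.4905 -0.3446  0.1445] az -14.18 w 0.0218 F [ 0.3732 -0.6497 -1.611 ]
shift units [-0.0033  0.1536 -0.0277] turn units 0.0035812458836984953 tilt [-0.0944  0.0305 -0.9951]
time_s: 27.0
t 27.00 pos [ 0.4937 -0.3461  0.2518] az -14.18 w 0.0220 F [ 0.4784 -0.3487 -2.406 ]
shift units [-20.6791   0.9186  -7.3737] turn units -1.8627643131066385 tilt [-0.0939  0.0302 -0.9951]
```

View pics/w9.png

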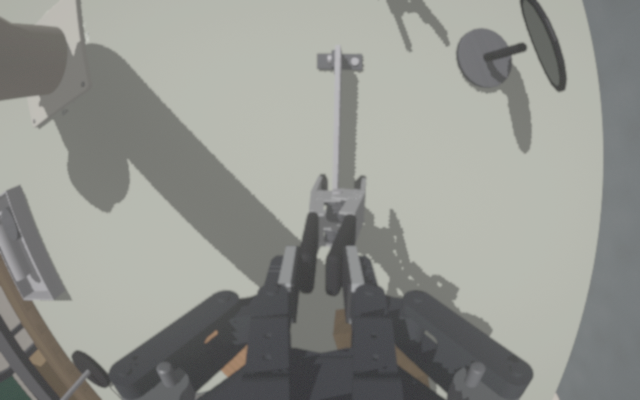

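Clip_3 is held clear of the rail. I'll carry it at x of about 0.45, inboard of the jig, to the tub.

```bash
python3 -m creep '[[-0.9,0,-0.1,-0.9,255],[-0.9,0,-0.1,-0.9,255],[-1,0,-0.2,0,255],[-1,0,-0.2,0,255],[-1,0,-0.2,0,255],[-1,0,-0.2,0,255],[-1,0,-0.2,0,255],[-1,0,-0.2,0,255],[-1,0,-0.2,0,255],[-1,0,-0.2,0,255],[-1,0,-0.1,0,255],[-1,0,-0.1,0,255]]' 40 |grep time
python3 p.py .40 .28 .2 -3
```

```text
time_s: 28.25
t 28.25 pos [0.4515 0.022  0.2564] az -3.22 w 0.0219 F [ 0.1295 -0.0779 -2.0951]
shift units [-8.4238  2.3638 -1.9687] turn units -0.03628579636565554 tilt [-0.111   0.0354 -0.9932]
```

```bash
python3 -m creep '[[-0.95,0,-0.18,0,255],[-0.95,0,-0.18,0,255],[-0.95,0,-0.18,0,255],[-0.95,0,-0.18,0,255],[-0.95,0,-0.18,0,255],[-0.95,0,-0.18,0,255],[-0.95,0,-0.18,0,255],[-0.95,0,-0.18,0,255],[-0.8,0,-0.15,0,255],[0,0,0,0,255]]' 40 |grep time
python3 p.py .40 .28 .12 -3
python3 - <<'E'
from h import *
s=robot.sense();np.savez('pics/w10.npz',p=s['position'],R=s['orientation'])
im=robot.grab_frame('wrist'); cv2.imwrite('pics/w10.png',bright(im[:,:,::-1]))
E
```

```text
time_s: 29.25
t 29.25 pos [0.4095 0.2873 0.2618] az -3.06 w 0.0221 F [ 0.7241 -0.2641 -0.8228]
shift units [0.3714 4.7188 0.2947] turn units -0.009525403309927386 tilt [-0.1247  0.0304 -0.9917]
```

View pics/w10.png

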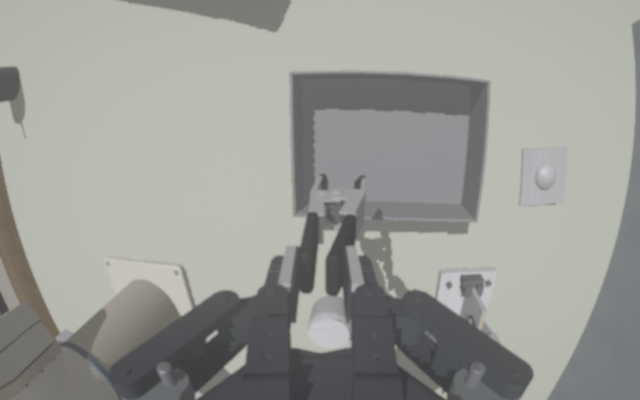

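```bash
python3 -c "
from ov import *
d=np.load('pics/w10.npz')
for uv in [(290,72),(490,82),(478,220),(295,215)]: print(uv,wray(uv,d['p'],d['R'],.07))
p,R=d['p'],d['R']
print('tip est',p+R[:,1]*.1085)
"
```

```text
(290, 72) [0.3544 0.4089 0.07  ]
(490, 82) [0.5922 0.3957 0.07  ]
(478, 220) [0.5851 0.2222 0.07  ]
(295, 215) [0.3481 0.2324 0.07  ]
tip est [0.396  0.2906 0.1542]
```

```bash
python3 -m creep '[[-0.2,0.8,0.05,0,255],[-0.2,0.8,0.08,0,255],[0,0.9,0.1,0,255],[0,0.9,0.1,0,255],[0,0.8,0.1,0,255],[0,0,0,0,255]]' 40 |grep time
python3 p.py .41 .30 .122 -3
```

```text
time_s: 29.9
t 29.90 pos [0.4063 0.2956 0.1295] az -3.20 w 0.0225 F [-0.2092 -0.044  -1.6144]
shift units [-0.1493  0.236   0.1469] turn units -0.03408603385714729 tilt [-0.1268  0.0259 -0.9916]
```

```bash
python3 -m creep '[[0,0.2,0,0,255],[0,0,0,0,0],[0,0,0,0,0],[0,0,0,0,0],[0,0,0,0,0],[0,0,0.6,0,0],[0,-0.1,0.8,0,0],[0,-0.2,0.8,0,0]]' 20
python3 - <<'E'
from h import *
im=robot.grab_frame('wrist'); cv2.imwrite('pics/w11.png',bright(im[:,:,::-1]))
E
```

```text
time_s: 30.7
position: [0.4738, 0.2919, 0.1293]
orientation: [[-0.057, -0.123, 0.991], [-0.998, 0.029, -0.054], [-0.022, -0.992, -0.124]]
wrist_force: [0.5, 0.4, -0.4]
gripper_width: 0.0855
```

View pics/w11.png

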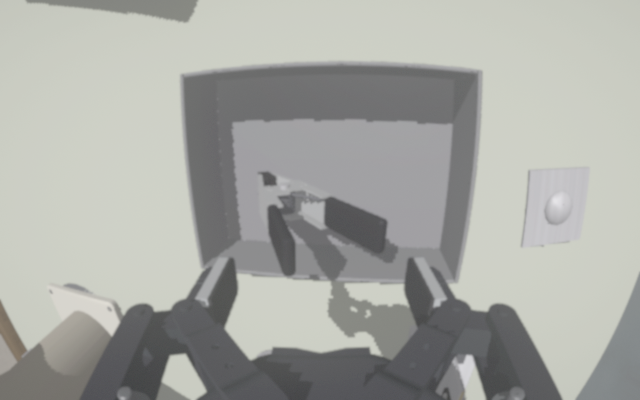

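Clip_3 is in the tub. It showed around (300,220), toppling inside. I'll rise and go back for clip_4.

```bash
python3 -m creep '[[0,-0.7,-0.1,0,0],[0,-0.9,-0.1,0,0],[0,-0.9,-0.1,0,0],[0,-0.9,-0.1,0,0]]' 20 | grep time
python3 - <<'E'
from h import *
im=robot.grab_frame('wrist'); cv2.imwrite('pics/w12.png',bright(im[:,:,::-1]))
E
python3 p.py .4725 -.4085 .24 -14.2
```

```text
time_s: 31.15
t 31.20 pos [0.4814 0.2905 0.2399] az -3.23 w 0.0850 F [1.7368 0.5294 3.5915]
shift units [23.2677 -0.7283  1.0074] turn units 1.8289904281694331 tilt [-0.1137  0.0326 -0.993 ]
```

View pics/w12.png

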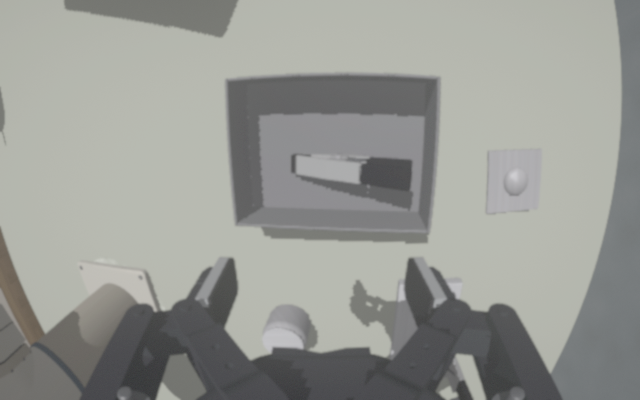

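Clip_3 lies flat inside the tub at (350,170). Now clip_4.

```bash
python3 -m creep '[[0.7,-0.03,0,0,0],[0.7,-0.03,0,0,0],[0.7,-0.03,0,0,0],[0.7,-0.03,0,0,0],[0.7,-0.03,0,0,0],[0.7,-0.03,0,0,0],[0.7,-0.03,0,0,0],[0.7,-0.03,0,0,0],[0.7,-0.03,0,0,0],[0.7,-0.03,0,0,0],[0.7,-0.03,0,0,0],[0.7,-0.03,0,0,0]]' 20 | grep time
python3 p.py .4725 -.4085 .24 -14.2
```

```text
time_s: 32.4
t 32.40 pos [0.4716 0.0344 0.2533] az -2.84 w 0.0854 F [0.7987 0.3823 1.0208]
shift units [14.7463 -0.1503  0.7999] turn units 1.8939092024989914 tilt [-0.0913  0.0398 -0.995 ]
```

```bash
python3 -m creep '[[0.75,0,0.05,0,0],[0.75,0,0.05,0,0],[0.75,0,0.05,0,0],[0.75,0,0.05,0,0],[0.75,0,0.05,0,0],[0.75,0,0.05,0,0],[0.75,0,0.05,0,0],[0.75,0,0.05,0,0],[0.75,0,0.05,0,0],[0.75,0,0.05,0,0],[0.75,0,0.05,0,0],[0.75,0,0.05,0,0]]' 20 | grep time
python3 p.py .4725 -.4085 .24 -14.2
```

```text
time_s: 33.6
t 33.60 pos [ 0.4776 -0.2467  0.2496] az -2.78 w 0.0854 F [-0.65    0.0573  0.0742]
shift units [5.4028 0.1378 0.1157] turn units 1.9041372611624439 tilt [-0.0742  0.0361 -0.9966]
```

```bash
python3 -m creep '[[0.7,0,0,0.5,0],[0.7,0,-0.05,0.5,0],[0.7,0,-0.08,0.5,0],[0.7,0,-0.1,0.4,0],[0.7,0,-0.1,0,0],[0.7,0,-0.1,0,0],[0.6,0,-0.1,0,0],[0.3,0,0,0,0],[0,0,0,0,0]]' 20 | grep time
python3 p.py .4732 -.409 .14 -14.2
```

```text
time_s: 34.5
t 34.50 pos [ 0.4335 -0.4021  0.252 ] az -14.80 w 0.0854 F [-0.2468  0.1105 -0.353 ]
shift units [-0.0694  3.6286  1.6014] turn units -0.10048472391103876 tilt [-0.0655  0.0305 -0.9974]
```

```bash
python3 -m creep '[[0,0,0.7,-0.1,0],[0,0,0.65,0,0],[0,0.6,0.05,0,0],[0,0.6,0.05,0,0],[0,0,0,0,0]]' 20 | grep time
python3 p.py .4732 -.409 .14 -14.2
python3 - <<'E'
from h import *
s=robot.sense();np.savez('pics/w13.npz',p=s['position'],R=s['orientation'])
im=robot.grab_frame('wrist'); cv2.imwrite('pics/w13.png',bright(im[:,:,::-1]))
from ov import wov
wov('w13',(.4965,-.3232,-.2485),(.087,.0255,-.022,-.089),'pics/w13o.png')
E
```

```text
time_s: 35.0
t 35.00 pos [ 0.4767 -0.4093  0.2132] az -14.10 w 0.0853 F [1.0624 1.0087 0.2074]
shift units [0.0527 2.4406 0.0518] turn units 0.016314679890684285 tilt [-0.0631  0.0306 -0.9975]
```

View pics/w13o.png

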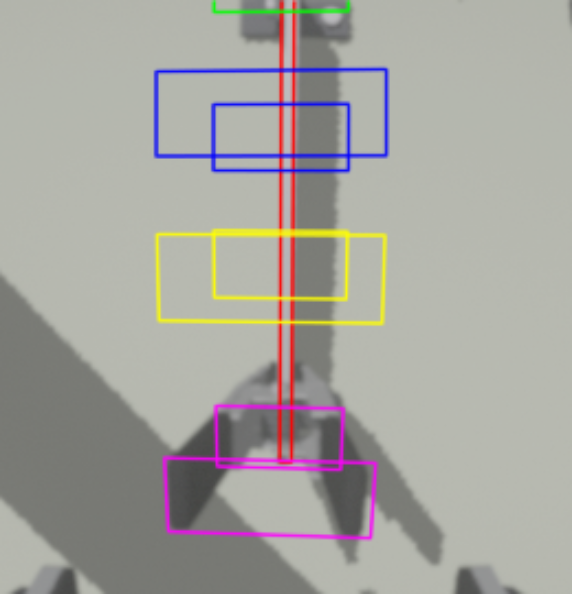

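Clip_4 stands slightly askew but within reach. First I'll do the low-leverage squeeze on it, to confirm it is weak before scrapping it.

```bash
python3 -m creep '[[0.05,0.8,0.02,0,0],[0,0.8,0.04,0,0],[0,0.8,0.04,0,0],[0,0.75,0.03,0,0],[0,0,0,0,0]]' 20 | grep time
python3 p.py .4732 -.409 .116 -14.2
```

```text
time_s: 35.55
t 35.55 pos [ 0.4789 -0.4102  0.1243] az -14.02 w 0.0849 F [-0.898  -0.3888 -0.3797]
shift units [ 0.0114  0.2863 -0.177 ] turn units 0.03001054925353112 tilt [-0.0544  0.0235 -0.9982]
```

```bash
python3 -m creep '[[0,0.27,-0.16,0,0],[0,0,0,0,0],[0,0,0,0,255],[0,0,0,0,255],[0,0,0,0,255],[0,0,0,0,255],[0,0,0,0,255],[0,0,0,0,255]]' 20
```

```text
time_s: 36.35
position: [0.4761, -0.4106, 0.1223]
orientation: [[-0.243, -0.048, 0.969], [-0.97, 0.018, -0.242], [-0.006, -0.999, -0.051]]
wrist_force: [-0.1, 0.4, -1.2]
gripper_width: 0.0278
```

It closed to the stop (27.8 mm at this height; a sound clamp would hold about 34), so clip_4 is weak. I'll regrip higher and lift.

```bash
python3 -m creep '[[0,0,0,0,0],[0,0,0,0,0],[0,0,0,0,0],[0,0,0,0,0],[0,-0.35,-0.06,0,0],[0,-0.3,-0.03,0,0],[0,0,0,0,255],[0,0,0,0,255],[0,0,0,0,255],[0,0,0,0,255],[0,0,0,0,255],[0,0,0,0,255]]' 40
python3 -m creep '[[0,-0.5,-0.03,0,255],[0,-0.7,-0.03,0,255],[0,-0.8,-0.03,0,255],[0,-0.8,-0.03,0,255],[0,-0.6,0,0,255],[0,0,0,0,255]]' 40 |grep time
python3 p.py .45 .0 .26 -3
python3 - <<'E'
from h import *
im=robot.grab_frame('wrist'); cv2.imwrite('pics/w14.png',bright(im[:,:,::-1]))
E
```

```text
time_s: 37.55
position: [0.4743, -0.4102, 0.1438]
orientation: [[-0.243, -0.048, 0.969], [-0.97, 0.018, -0.242], [-0.006, -0.999, -0.051]]
wrist_force: [-0.2, 0.1, -1.5]
gripper_width: 0.0217
time_s: 38.15
t 38.15 pos [ 0.4755 -0.411   0.253 ] az -14.01 w 0.0215 F [ 0.0553  0.308  -1.3905]
shift units [-13.088    0.0689  -4.1478] turn units -1.8351737732605897 tilt [-0.0491  0.019  -0.9986]
```

View pics/w14.png

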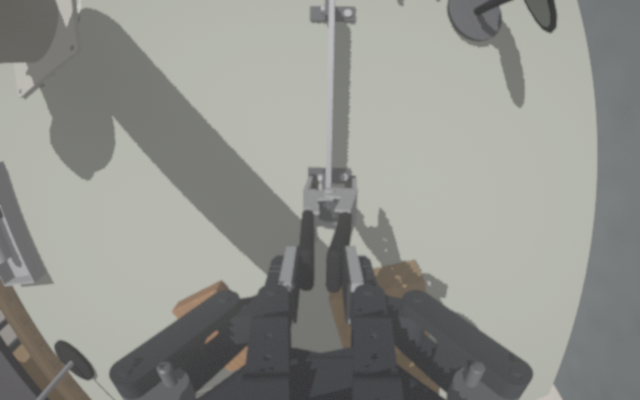

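Clip_4 is lifted and the rail is empty. I'll carry it to the tub.

```bash
python3 -m creep '[[-0.8,0,-0.15,-0.6,255],[-0.8,0,-0.12,-0.6,255],[-0.8,0,-0.08,-0.6,255],[-0.8,0,-0.06,0,255],[-0.8,0,-0.06,0,255],[-0.8,0,-0.06,0,255],[-0.8,0,-0.06,0,255],[-0.8,0,-0.06,0,255],[-0.8,0,-0.06,0,255],[-0.8,0,-0.06,0,255],[-0.8,0,-0.06,0,255],[-0.8,0,-0.06,0,255]]' 40 |grep time
python3 p.py .41 .33 .26 -3
```

```text
time_s: 39.4
t 39.40 pos [ 0.4634 -0.1095  0.2464] az -3.00 w 0.0219 F [-0.3484  0.1418 -1.9304]
shift units [-14.5389   0.0948  -2.5688] turn units -0.0002588649803524727 tilt [-0.0686  0.0291 -0.9972]
```

```bash
python3 -m creep '[[-0.85,-0.02,-0.15,0,255],[-0.85,-0.02,-0.15,0,255],[-0.85,-0.02,-0.15,0,255],[-0.85,-0.02,-0.15,0,255],[-0.85,-0.02,-0.15,0,255],[-0.85,0,-0.15,0,255],[-0.85,0,-0.15,0,255],[-0.85,0,-0.15,0,255],[-0.85,0,-0.15,0,255],[-0.85,0,-0.15,0,255],[-0.85,0,-0.15,0,255],[-0.85,0,-0.15,0,255]]' 40 |grep time
python3 p.py .41 .33 .26 -3
```

```text
time_s: 40.6
t 40.60 pos [0.4143 0.21   0.2507] az -3.06 w 0.0215 F [ 0.8386 -0.2102 -1.3939]
shift units [-3.9913 -0.1885 -0.3817] turn units -0.01076398112787258 tilt [-0.0887  0.0267 -0.9957]
```

```bash
python3 -m creep '[[-0.85,0,-0.08,0,255],[-0.85,0,-0.08,0,255],[-0.85,0,-0.08,0,255],[-0.85,0,-0.05,0,255],[-0.85,0,-0.05,0,255],[-0.4,0,0,0,255],[0,0,0,0,255]]' 40 |grep time
python3 p.py .405 .355 .124 -3
python3 - <<'E'
from h import *
s=robot.sense();np.savez('pics/w15.npz',p=s['position'],R=s['orientation'])
im=robot.grab_frame('wrist'); cv2.imwrite('pics/w15.png',bright(im[:,:,::-1]))
from ov import *
d=np.load('pics/w15.npz')
for P in [(.354,.40,.07),(.354,.23,.07),(.395,.36,.004)]: print(P,wpx(np.array(P),d['p'],d['R']))
E
```

```text
time_s: 41.3
t 41.30 pos [0.4059 0.355  0.2476] az -2.88 w 0.0219 F [ 0.1118  0.2532 -1.7848]
shift units [0.0621 4.1011 0.3777] turn units 0.019706975234901874 tilt [-0.0985  0.0194 -0.995 ]
(0.354, 0.4, 0.07) [289.7869 135.6876]
(0.354, 0.23, 0.07) [300.336  267.2516]
(0.395, 0.36, 0.004) [331.1175 158.1697]
```

View pics/w15.png

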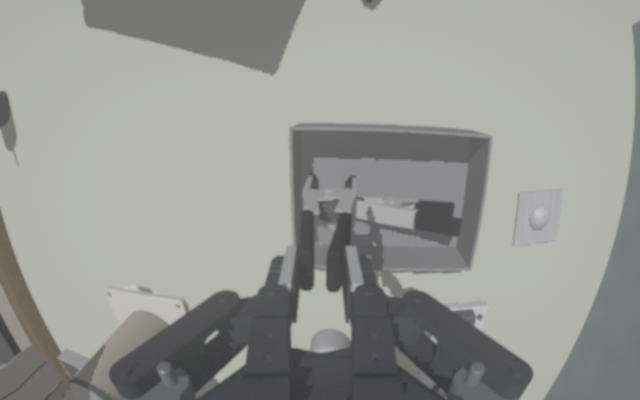

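```bash
python3 -m creep '[[0.06,0.8,0.07,0,255],[0,0.9,0.09,0,255],[0,0.9,0.09,0,255],[0,0.9,0.09,0,255],[0,0.4,0.04,0,255],[0,0,0,0,255]]' 40 |grep time
python3 p.py .405 .355 .124 -3
```

```text
time_s: 41.95
t 41.95 pos [0.4061 0.3468 0.1266] az -3.15 w 0.0217 F [ 0.1087 -0.4415 -1.0562]
shift units [-0.2693  0.0958 -0.0418] turn units -0.024416111555093156 tilt [-0.0986  0.0169 -0.995 ]
```

```bash
python3 -m creep '[[-0.2,0.1,0,0,255],[0,0,0,0,0],[0,0,0,0,0],[0,0,0,0,0],[0,0,0,0,0],[0,0,0.6,0,0],[0,-0.1,0.8,0,0],[0,-0.2,0.8,0,0],[0,-0.7,-0.1,0,0],[0,-0.9,-0.1,0,0],[0,-0.9,-0.1,0,0],[0,-0.9,-0.1,0,0]]' 20
python3 - <<'E'
from h import *
for n in ('wrist','top'):
    im=robot.grab_frame(n); cv2.imwrite(f'pics/{n}16.png',bright(im[:,:,::-1]))
E
```

```text
time_s: 43.15
position: [0.4806, 0.3478, 0.2351]
orientation: [[-0.057, -0.094, 0.994], [-0.998, 0.02, -0.055], [-0.014, -0.995, -0.094]]
wrist_force: [-0.1, 0.3, -0.2]
gripper_width: 0.0855
```

View pics/wrist16.png

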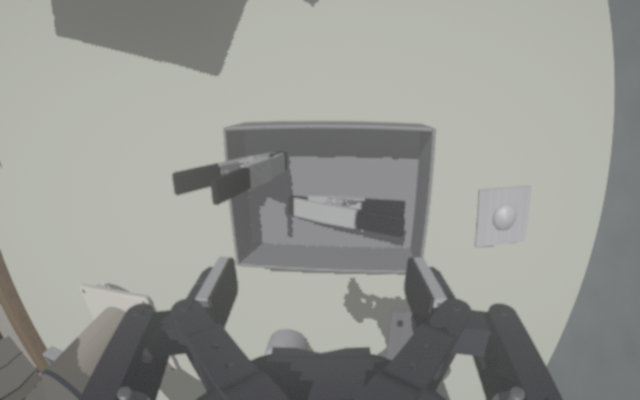

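View pics/top16.png

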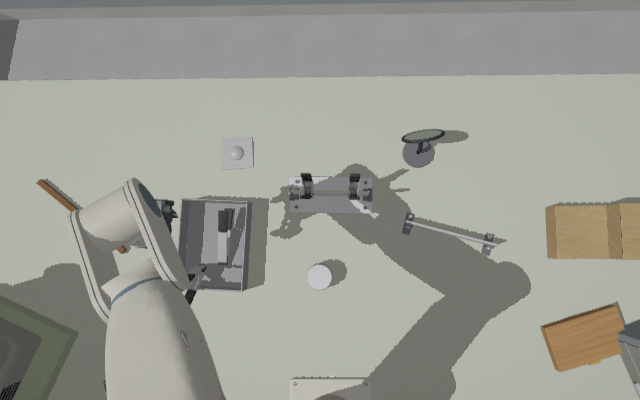

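Clip_3 is still flat in the tub, but clip_4 tipped the wrong way. It leans over the -x wall with its handles outside at (175–215,185) in the wrist view. I'll measure it and mend that.

Run:
```python
from h import *
s=robot.sense();np.savez('pics/w17.npz',p=s['position'],R=s['orientation'])
for n in ('wrist','top','scene'):
    im=robot.grab_frame(n); cv2.imwrite(f'pics/{n}17.png',bright(im[:,:,::-1],.5))
a=cv2.resize(cv2.imread('pics/wrist17.png')[110:290,150:320],None,fx=4,fy=4,interpolation=cv2.INTER_CUBIC)
cv2.imwrite('pics/w17z.png',a[:600])
cv2.imwrite('pics/t17z.png',cv2.resize(cv2.imread('pics/top17.png')[240:310,165:255],None,fx=8,fy=8,interpolation=cv2.INTER_CUBIC))
cv2.imwrite('pics/s17z.png',cv2.resize(cv2.imread('pics/scene17.png')[130:270,380:500],None,fx=4,fy=4,interpolation=cv2.INTER_CUBIC))
```

```text
(no output)
```

View pics/w17z.png

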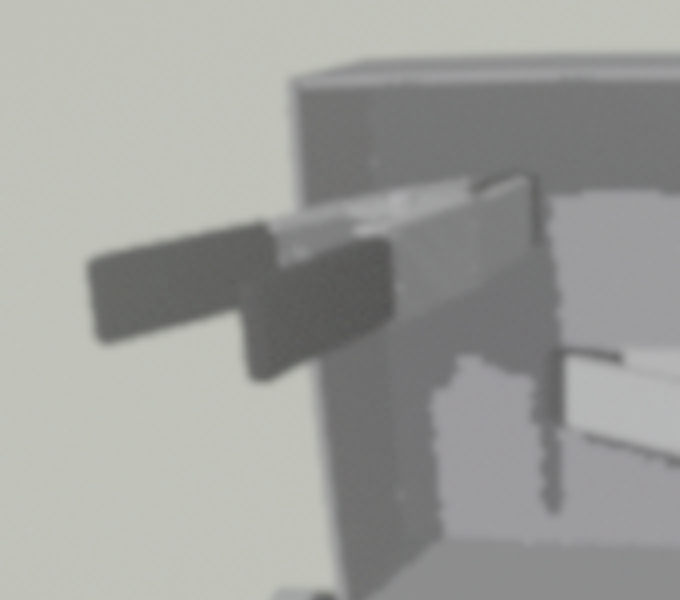

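View pics/t17z.png

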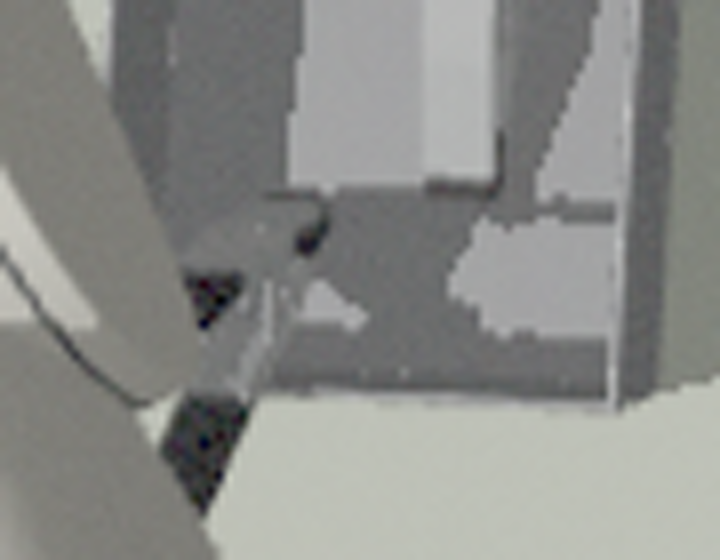

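View pics/s17z.png

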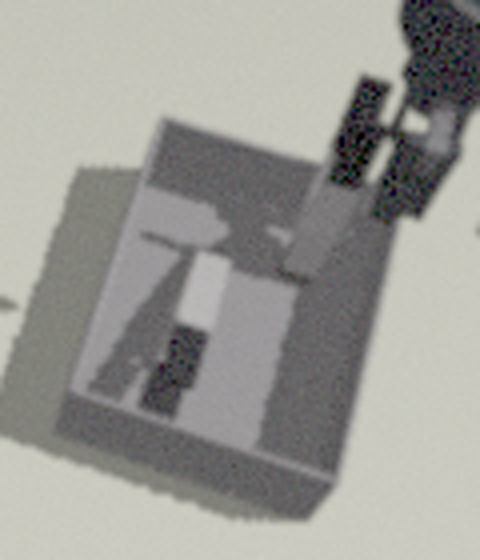

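```bash
python3 -c "
from ov import *
d=np.load('pics/w17.npz');p,R=d['p'],d['R']
for z in (.06,.08,.1,.12,.14): print(z,'A top',px2w('top',(190.1,303.5),z)[:2],'A wr',wray((176,195),p,R,z)[:2],wray((172.5,175),p,R,z)[:2],'B wr',wray((212,205),p,R,z)[:2])
for z in (.004,.02): print('tip',wray((285,155),p,R,z),px2w('top',(165+318/8,240+225/8),z))
for uv in [(418+0,0)]:pass
for z in (.1,.13,.16): print('scene ends', [px2w('scene',(380+u/4,130+v/4),z)[:2] for u,v in [(375,75),(440,140),(425,215)]])
"; python3 p.py .26 .34 .25 -3
```

```text
0.06 A top [0.3112 0.3701] A wr [0.2703 0.3292] [0.2702 0.3567] B wr [0.3231 0.3141]
0.08 A top [0.3136 0.364 ] A wr [0.2836 0.335 ] [0.2835 0.3609] B wr [0.3333 0.3207]
0.1 A top [0.316  0.3579] A wr [0.2968 0.3407] [0.2968 0.3651] B wr [0.3435 0.3273]
0.12 A top [0.3183 0.3518] A wr [0.3101 0.3465] [0.3101 0.3693] B wr [0.3538 0.334 ]
0.14 A top [0.3207 0.3457] A wr [0.3234 0.3523] [0.3233 0.3735] B wr [0.364  0.3406]
tip [0.4135 0.3639 0.004 ] [0.4014 0.3484 0.004 ]
tip [0.417  0.3665 0.02  ] [0.4022 0.344  0.02  ]
scene ends [array([0.2881, 0.3671]), array([0.3298, 0.4178]), array([0.3952, 0.416 ])]
scene ends [array([0.3143, 0.3607]), array([0.3546, 0.4097]), array([0.4178, 0.4079])]
scene ends [array([0.3404, 0.3542]), array([0.3793, 0.4015]), array([0.4404, 0.3999])]
t 43.40 pos [0.4798 0.3478 0.2337] az -3.16 w 0.0854 F [-0.2489 -0.0887 -0.5399]
shift units [ 0.6635  0.141  -7.3189] turn units -0.02599730278539014 tilt [-0.094   0.0194 -0.9954]
```

The leaning clamp's handle ends come out at (0.317, 0.36, 0.125), with its tip near (0.40, 0.35) on the floor. I'll bring the closed fingers down outside the -x wall and push it over into the tub.

```bash
python3 -m creep '[[0,-0.2,-0.7,0,255],[0,-0.1,-0.8,0,255],[0,0,-0.8,0,255],[0,0,-0.8,0,255],[0,0,-0.8,0,255],[0,0,-0.8,0,255],[0,0,-0.8,0,255],[0,0,-0.8,0,255],[0,0,-0.8,0,255],[0,0,0,0,255]]' 20 |grep time
python3 p.py .252 .357 .108 -3
```

```text
time_s: 44.4
t 44.40 pos [0.2585 0.3541 0.2516] az -3.35 w 0.0004 F [ 0.6025 -0.0521  1.201 ]
shift units [-0.0973  4.782   0.3112] turn units -0.05890837637983948 tilt [-0.1113  0.0036 -0.9938]
```

```bash
python3 -m creep '[[-0.1,0.8,0,0,255],[0,0.8,0.03,0,255],[0,0.8,0.06,0,255],[0,0.8,0.06,0,255],[0,0.8,0.06,0,255],[0,0.4,0.03,0,255],[0,0,0,0,255]]' 20 |grep -E 'time|force'
python3 p.py .252 .357 .108 -3
python3 - <<'E'
from h import *
for n in ('wrist',):
    im=robot.grab_frame(n); cv2.imwrite(f'pics/{n}18.png',bright(im[:,:,::-1],.5))
E
```

```text
time_s: 45.1
wrist_force: [0.2, 0.1, 0.3]
t 45.10 pos [0.2534 0.356  0.1104] az -3.26 w 0.0001 F [0.1746 0.0801 0.2513]
shift units [-0.0312  0.0849 -0.0402] turn units -0.04282392179844333 tilt [-0.1127 -0.001  -0.9936]
```

View pics/wrist18.png

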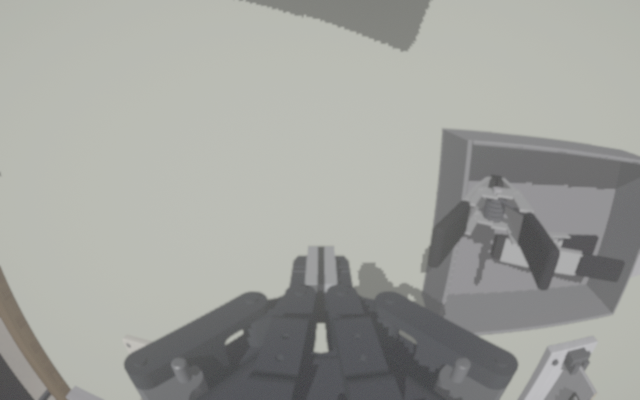

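```bash
python3 -m creep '[[0,-0.07,0.6,0,255],[0,-0.07,0.6,0,255],[0,-0.07,0.6,0,255],[0,-0.07,0.6,0,255],[0,-0.07,0.6,0,255],[0,-0.07,0.6,0,255]]' 20 |grep -E 'time|pos|force'
python3 - <<'E'
from h import *
for n in ('wrist',):
    im=robot.grab_frame(n); cv2.imwrite(f'pics/{n}19.png',bright(im[:,:,::-1],.5))
E
```

```text
time_s: 45.75
position: [0.3702, 0.3502, 0.1134]
wrist_force: [-0.5, 0.7, -0.6]
```

View pics/wrist19.png

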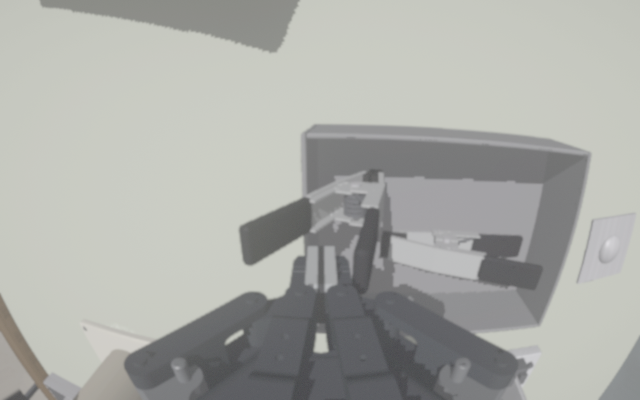

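```bash
python3 -m creep '[[0,-0.07,0.7,0,255],[0,-0.07,0.8,0,255],[0,-0.07,0.8,0,255],[0,0,0,0,255]]' 20 |grep -E 'time|pos|force'
python3 - <<'E'
from h import *
for n in ('wrist',):
    im=robot.grab_frame(n); cv2.imwrite(f'pics/{n}20.png',bright(im[:,:,::-1],.5))
E
```

```text
time_s: 46.2
position: [0.4492, 0.3459, 0.113]
wrist_force: [-0.5, 0.4, -0.4]
```

View pics/wrist20.png

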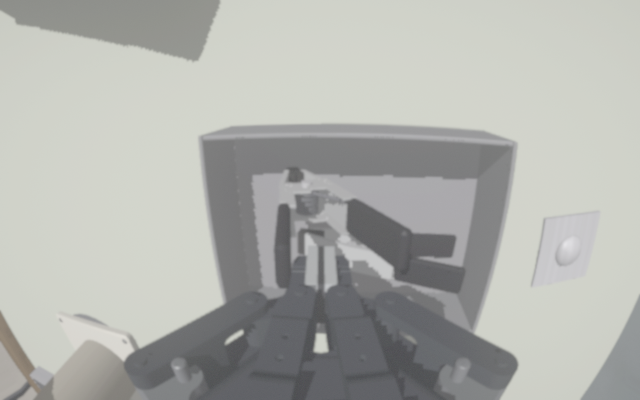

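```bash
python3 -m creep '[[0,-0.07,0.8,0,255],[0,-0.1,0.6,0,255],[0,-0.6,0,0,255],[0,-0.9,-0.1,0,255],[0,-0.9,-0.1,0,255],[0,-0.9,-0.1,0,255],[0,0,0,0,255]]' 20 |grep -E 'time|pos|force'
python3 - <<'E'
from h import *
for n in ('wrist',):
    im=robot.grab_frame(n); cv2.imwrite(f'pics/{n}21.png',bright(im[:,:,::-1],.5))
E
```

```text
time_s: 46.95
position: [0.4871, 0.3412, 0.2136]
wrist_force: [1.3, 0.2, 0.2]
```

View pics/wrist21.png

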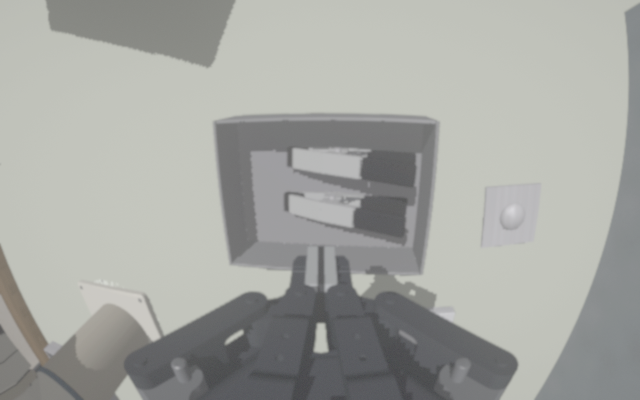

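Both weak clamps now lie flat in the tub, at (350,163) and (345,210). A last check of the jig and the bystanders.

```bash
python3 -m creep '[[0,-0.8,0,0,0],[0,-0.5,0,0,0],[0,0,0,0,0]]' 20 |grep -E 'time|pos|force'
python3 - <<'E'
from ov import *
for n in ('top','scene'):
    im=robot.grab_frame(n); cv2.imwrite(f'pics/{n}22.png',bright(im[:,:,::-1],.5))
a=cv2.imread('pics/top22.png')[165:225,275:395]; a=cv2.resize(a,None,fx=6,fy=6,interpolation=cv2.INTER_CUBIC)
T=pose(.6043,-.0015,-.012)
for y,c in ((.06,(0,255,0)),(-.06,(255,0,255))):
    poly(a,'top',T,rect(.032,.0125,.225,0,y),np.array([275,165]),6,c)
    poly(a,'top',T,rect(.0245,.0125,.165,0,y),np.array([275,165]),6,c)
b=cv2.resize(cv2.imread('pics/scene22.png')[130:310,170:490],None,fx=2.25,fy=2.25,interpolation=cv2.INTER_CUBIC)[:, :720]
b=cv2.resize(b,None,fx=.6,fy=.6) if False else b
cv2.imwrite('pics/t22z.png',a);cv2.imwrite('pics/s22z.png',b)
A=cv2.imread('pics/top0.png').astype(int);B=robot.grab_frame('top')[:,:,::-1].astype(int)
for n,(x0,y0,x1,y1) in dict(blank=(215,130,260,175),mirror=(398,125,446,170),tin=(303,262,336,294)).items(): print(n,np.abs(A-B)[y0:y1,x0:x1].mean())
E
```

```text
time_s: 47.3
position: [0.4876, 0.3396, 0.2481]
wrist_force: [0.4, -0.1, 0.1]
blank 11.252510288065844
mirror 8.649074074074074
tin 11.075441919191919
```

View pics/t22z.png

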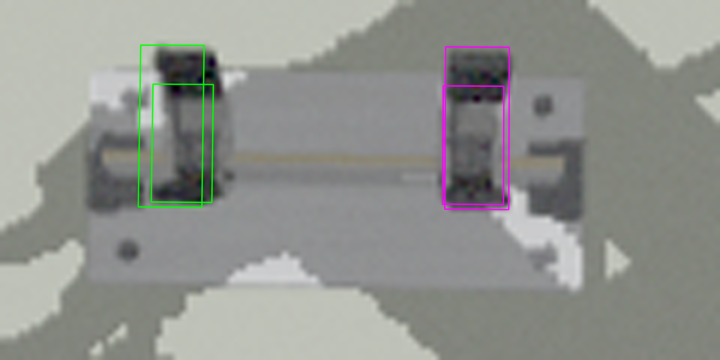

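View pics/s22z.png

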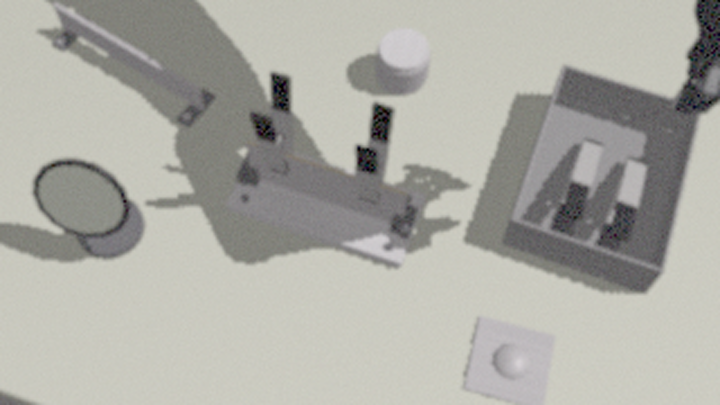

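Run:
```python
import cv2,numpy as np
from h import bright
A=cv2.cvtColor(bright(cv2.imread('pics/top0.png'),.5),6).astype(np.float32);B=cv2.cvtColor(cv2.imread('pics/top22.png'),6).astype(np.float32)
for n,(x0,y0,x1,y1) in dict(blank=(212,128,262,178),mirror=(396,122,446,172),tin=(300,258,340,298),jig=(285,170,380,220)).items():
    print(n,cv2.phaseCorrelate(A[y0:y1,x0:x1].copy(),B[y0:y1,x0:x1].copy(),cv2.createHanningWindow((x1-x0,y1-y0),cv2.CV_32F)))
```

```text
blank ((-0.038521150850044705, -0.03596413390508957), 1.0099849076271057)
mirror ((0.018679827694995765, -0.027184846824994224), 1.0684232659339905)
tin ((0.05091978562187194, -0.025892379401966537), 0.990977581590414)
jig ((0.07353341728783391, 0.5339474381558098), 0.4280678600072861)
```

The bystanders have not moved (under 0.06 px). I'm handing in.

```bash
python3 -c "
from workcell import robot
print(robot.sign_off(), robot.sense()['time_s'])"
```

```text
the job is handed in; nothing more can be done
the job is handed in; nothing more can be done
```

The job is done and handed in at about 47.5 s of the 72 s. The two sound clamps are on the plates and the two weak ones are in the tub.

- **Finding the weak ones:** I numbered the clamps 1 to 4 from the jig end of the rail. A 20 N squeeze at the usual height closed all four, so it told me nothing. Squeezing lower on the handles did: clamps 1 and 2 held at about 38 mm (sound), and clamp 3 gave way to 29 mm (weak). Clamp 4 closed to 27.8 mm. It was gripped about 7 mm higher than the others, where I estimate a sound clamp would stop near 34 mm, so I also counted it as weak.
- **Clamping:** The sound clamps went on first. They stand upright, with their jaws about 30 mm down over the plates. Their middles are about 45 mm (clamp 1) and 40 mm (clamp 2) in from the ends.
- **Scrapping:** Clamp 3 dropped in cleanly. Clamp 4 first tipped the wrong way and leaned over the tub wall with its handles outside, so I pushed it back in with closed fingers. The last pictures show both lying flat inside.
- **Last checks:** The tin, mirror and blank have not moved in the top view (under 0.1 pixel). The wrist force readings were low throughout, and the gripper was clear of everything at hand-in.
- **What was off:** The tool slowly drifted out of vertical during the job, by up to about 7 degrees. It was about 4 degrees when clamp 2 was placed, and that clamp still stands upright in the pictures.

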